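Wedge up a row of limestone blanks in the carving frame

ROBOT

A 6-joint arm with a two-finger parallel gripper is mounted at the origin on a cart in front of the work surface, level with it; the furniture and walls round the work are solid. World frame = base frame: x ahead of the robot, y to its left, z up, the work surface at z = 0. Lengths are in m, angles in rad, forces in N, time in s.
With the tool pointing down it reaches from about 0.35 to 0.775 m from the base axis. Payload 7.3 kg.
Tool frame: the origin (TCP) lies at the very end of the fingers, on their centre line; the grasp point (between the pads) lies 19 mm behind it; z points along the fingers, x is the direction in which the jaws open and shut, and the axes are right-handed (so a half turn about z gives the same grasp; the last joint's range is limited). The gripper opens to 92 mm and grips with 3 to 60 N. Pads are 19 mm wide; open, the fingers measure 130 mm over their backs; the gripper's body (75 mm by 190 mm) begins 47 mm behind the grasp point.
Start: joints at [-1.348, 0.342, 1.524, -0, 1.275, -0.146], TCP at [0.189, -0.49, 0.227] pointing down, gripper open.
Joint ranges: [-2.53, 2.53], [-0.77, 2.02], [0.04, 2.7], [-1, 4.14], [0.28, 2.66], [-3.11, 3.11]. Speed limits (rad/s): [2.57, 2.57, 3.14, 3.14, 3.14, 3.14].

INTERFACE

Orientations are given as [roll, pitch, yaw] about the fixed x, y, z axes, in that order (R = Rz(yaw) Ry(pitch) Rx(roll)).
In Python, from cell import observe, read_camera, camera_params, hand_in gives the robot as it stands.
- The arm moves only by the tool apply_moves, never from a script. Its argument "increments" is a list of rows, each an object with "grip": the opening, from 0 (shut) to 1 (fully open); "linear": the shift along the world's x, y, z in mm, a list of three; "turn": the turn, a rotation vector about the world's x, y, z in units of 6 degrees (1.0 is 6 degrees), a list of three. A call has 1 to 10 rows; each row is the pose to reach, as a shift and turn from the pose commanded when the call began; what a row does not reach only later rows make up. A row lasts 1/10 s, in which the tool goes at most 50 mm and 8.59 degrees, less where a joint would pass 70% of its speed; a pose out of reach is approached as far as the arm can. A call with a gripper value outside its range is refused whole. The fingers move at their own pace and stop on an object; "grip_force" is the grip in N (left out, the last holds). Time passes only in rows, so rows that repeat a pose let the fingers close. It gives the time, the measured TCP pose, the force and the opening at its end, in the units of the state.
- observe(): the state, without advancing time (a new reading comes with each control period).
- read_camera(name): name is "side" or "top" or "wrist"; returns the picture (400x640x3 uint8, red, green, blue); there is no depth.
- camera_params(name): a dict with "camera_matrix" (3x3 intrinsics, pixels), "world_to_cam" (4x4, takes a point from world to camera coordinates); the wrist camera has in their place "hand_eye" (4x4, takes a point from camera to tool coordinates, whose origin is the TCP and whose axes are the tool frame's). Camera axes: x right, y up, looking along -z (the intrinsics and any distortion apply to the point x, -y, -z); pixel columns grow to the right and rows downward; lengths in m; the calibration is good to about 2 mm. A picture is of the moment at which its call begins: read the wrist's pose just before it. camera_params takes no time and is no camera call.
- hand_in(): hands the job in, once; it reports no verdict.
The state is a dict: "time": time; "qpos": joint angles; "qvel": joint speeds; "joint_efforts": joint torques, N m; "tool_pos": TCP position; "tool_rot": TCP orientation; "contact_force": force on the tool from outside, world axes, zero at the start; "torque": the same for the moment, N m; "opening": finger opening in m.
Only numpy, scipy, OpenCV 4.12 (cv2) and the standard library are available. Lean on these libraries where they do the work, as an engineer would, in place of code of your own. Each camera call takes 0.05 s, during which the arm holds its last target.

TASK

Fill the empty place in the wooden carving frame: stand the loose limestone blank on end, pencilled cross up and facing like the others, as the last of the row beside the slanted cheek, against the back fence, and close the row up. Then set the beech wedge on its edge, thin end first, in the gap left between that blank and the slanted cheek and press it in firmly from the robot's side until it locks the row tight. Let go, and leave the other things on the bench where they are.

Things in the scene. Friction and masses are not known exactly. Their poses are not given: they have to be found in the camera images.
- carving_frame: Fixed wood frame, origin on bench, x away from robot, y left along the row. Baseboard top z 18 mm, x -108..+50, y -146..+141. Left cheek's face y +101. Back fence: face x +28, top z 43, y -68..+101. Right cheek slants: face passes (-28,-99) and (+28,-88), x -35..+35. Cheek tops z 63. Packed tight, stone centres are at y +79, +35, -9 and -53: gap at the right cheek 24 mm in front, 13 at the back.
- stone_a: Limestone blank standing in the frame with its cross up: 44 mm along the row (own y), 56 mm deep (own x), 75 mm tall (own z), about 0.4 kg. Origin: middle of its underside. First in the row, next to the left cheek; a loose gap of up to 3 mm.
- stone_b: Limestone blank standing in the frame with its cross up: 44 mm along the row (own y), 56 mm deep (own x), 75 mm tall (own z), about 0.4 kg. Origin: middle of its underside. Second in the row; up to 3 mm from the first.
- stone_c: Limestone blank standing in the frame with its cross up: 44 mm along the row (own y), 56 mm deep (own x), 75 mm tall (own z), about 0.4 kg. Origin: middle of its underside. Third in the row; up to 3 mm from the second. Sliding the blanks of the row shut takes about 10 to 15 N.
- loose_stone: The loose limestone blank, same as the three in the row (44 along own y, 56 along own x, 75 along own z, about 0.4 kg); origin in the middle of the plain end, own z points to the end with the dark panel and red pencilled cross. It starts lying on the right-hand bench on a 44 x 75 mm side, own z and y level (56 mm high). Bench top z = 0 (to 3 mm).
- wedge: Beech wedge, 110 mm long (own y, thick end at +y), 34 mm wide (own x), 4 mm thick at the thin end, 26 at the thick end (rise 0.2). It starts on the bench on its edge, own x up, 34 mm high. Origin: middle of the flat 110 x 34 face, 17 mm above what it stands on; own z points from the flat face to the sloping one. Pressed home (about 20 N) its thick end stands about 12 mm out of the row's front.
- water_bottle: Blue water bottle standing on the bench, 74 mm across, 302 mm tall; origin under its foot. Bystander. It stands behind the loose blank and the wedge. Above it and to its left a wall shelf begins at x = 0.685, z = 0.335 (y over -0.11).
- yellow_mug: Yellow mug, 84 mm across, 88 mm tall, with a handle; origin under its foot. Bystander. In front of it, two fixed steel straightedges lean over the bench's front right corner (y below -0.42, top 0.27 high at x 0.45, y -0.53).
- tape_measure: Yellow tape measure, 55 x 85 mm, 62 mm high; origin under its middle. Bystander.
- rubbing_block: Grey-beige carborundum rubbing block, 66 x 79 mm, 30 mm high; origin under its middle. Bystander. It and the wedge may have changed places.
- club_hammer: Club hammer lying flat with wooden handle, 122 x 245 mm, 32 mm high; origin under its middle. Bystander.

How it is judged:
On the way, in this order (a step that is already met when the one before it is completed fails the run):
1. the loose blank stands in the empty place, cross up, between the third blank and the slanted cheek (y of loose_stone in the frame of carving_frame between -0.068 and -0.049 m and x of loose_stone in the frame of carving_frame between -0.008 and 0.005 m and z of loose_stone in the frame of carving_frame below 0.022 m and angle between loose_stone's own z axis and vertical below 0.08 rad and angle between the x axis of loose_stone and the x axis of carving_frame, either way round below 0.1 rad), for 0.2 s.
2. the wedge is pressed into the gap and bears on blank and cheek (contact force between wedge and loose_stone above 2.5 N and contact force between wedge and carving_frame above 2.5 N and x of wedge in the frame of carving_frame above 0.004 m and z of wedge in the frame of carving_frame below 0.042 m and angle between the x axis of wedge and the z axis of carving_frame, either way round below 0.15 rad and angle between the y axis of wedge and the x axis of carving_frame, either way round below 0.3 rad), for 0.2 s.
At the end, for the whole second after the job is handed in: The loose blank stands upright in the row against the back fence (within 8 mm), cross up, the row closed to within 3 mm; the wedge stands on edge in the gap, bears on blank and slanted cheek with over 2.5 N and is within 13 mm of its nominal home; all at rest and released (all of step 2 and y of loose_stone in the frame of carving_frame between -0.056 and -0.049 m and x of loose_stone in the frame of carving_frame between -0.008 and 0.005 m and z of loose_stone in the frame of carving_frame below 0.022 m and angle between each of loose_stone, stone_a, stone_b, stone_c's own z axis and vertical below 0.08 rad and angle between the x axis of loose_stone and the x axis of carving_frame, either way round below 0.1 rad and linear speed of each of wedge, loose_stone below 0.01 m/s); the robot touches nothing.
It fails at once if a bystander is pushed more than 30 mm (distance of any of water_bottle, yellow_mug, tape_measure, rubbing_block, club_hammer from where it was at the start of the episode above 0.03 m).
It fails at once if a blank of the row is tipped over (angle between any of stone_a, stone_b, stone_c's own z axis and vertical above 0.35 rad).
It also fails if it takes over 72 s, if anything falls off the work surface, if the arm or the gripper's body presses on something with over 40 N, if the wrist force passes 120 N, or if a joint passes its speed limit or range.

## Working session

There is one attempt and no reset: what is moved stays moved. The work goes in short steps, Python scripts to look and compute and a tool call to move; the robot and the scene stay as the last step left them, time stands still between calls to the robot, and variables do not carry over. Pictures are saved under pics/ and viewed, and the job is handed in when it is done.

Besides the shell and the picture viewer there is one more tool, called after ">>>" as name(argument=value, ...), one argument or row to a line, values as JSON. apply_moves: Moves the arm, as the interface text tells. Its arguments: {"type":"object","properties":{"increments":{"type":"array","items":{"type":"object","properties":{"grip":{"type":"number"},"linear":{"type":"array","items":{"type":"number"}},"turn":{"type":"array","items":{"type":"number"}}}}},"grip_force":{"type":"number"}},"required":["increments"]}

```bash
ls; mkdir -p pics; python3 - <<'E'
from cell import *
import cv2
print(observe())
for n in ["side","top","wrist"]:
    p=camera_params(n); print(n,p)
    cv2.imwrite(f"pics/{n}0.png",read_camera(n)[:,:,::-1])
E
```

```text
pics
{'time': 0.0, 'qpos': array([-1.34799840e+00,  3.42737086e-01,  1.52500520e+00, -1.34756759e-06,
        1.27539068e+00, -1.46008927e-01]), 'qvel': array([-5.00393077e-04,  1.09197392e-03,  1.92878406e-04, -9.28767096e-04,
       -5.79329735e-04,  7.50483999e-05]), 'joint_efforts': array([ 2.11041042e-03, -4.31237304e+01, -2.44223160e+01,  7.19958334e-02,
        5.57671837e-02, -1.16507103e-04]), 'tool_pos': array([ 0.18919073, -0.48929799,  0.22604163]), 'tool_rot': array([-3.14136983e+00,  1.52410964e-03, -1.20198891e+00]), 'contact_force': array([ 0.20562511,  0.37312623, -0.03522031]), 'torque': array([ 0.01968318, -0.02601582, -0.02837302]), 'opening': 0.09224205357627716}
side {'camera_matrix': array([[372.82448884,   0.        , 314.43926288],
       [  0.        , 372.82448884, 203.43660431],
       [  0.        ,   0.        ,   1.        ]]), 'world_to_cam': array([[-0.95411481, -0.29858376, -0.02264224,  0.57730636],
       [ 0.13553818, -0.49805706,  0.85648617, -0.11867981],
       [-0.26700999,  0.81411725,  0.51567312, -1.12633235],
       [ 0.        ,  0.      
[... 304 characters left out ...]
82, -0.01407085,  0.15790644, -0.5946265 ],
       [-0.15793977, -0.00128275,  0.98744791, -1.19811899],
       [ 0.        ,  0.        ,  0.        ,  1.        ]])}
wrist {'camera_matrix': array([[300.99658517,   0.        , 322.67004493],
       [  0.        , 300.99658517, 200.94093377],
       [  0.        ,   0.        ,   1.        ]]), 'hand_eye': array([[ 9.99999767e-01,  6.80635151e-04,  4.43595550e-05,
         8.93908821e-05],
       [ 6.62921056e-04, -9.54548605e-01, -2.98054562e-01,
        -7.99934315e-02],
       [-1.60523061e-04,  2.98054522e-01, -9.54548834e-01,
        -1.58364601e-01],
       [ 0.00000000e+00,  0.00000000e+00,  0.00000000e+00,
         1.00000000e+00]])}
```

View pics/top0.png

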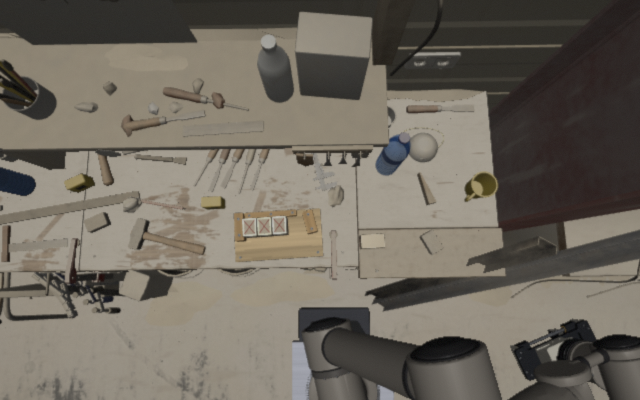

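View pics/side0.png

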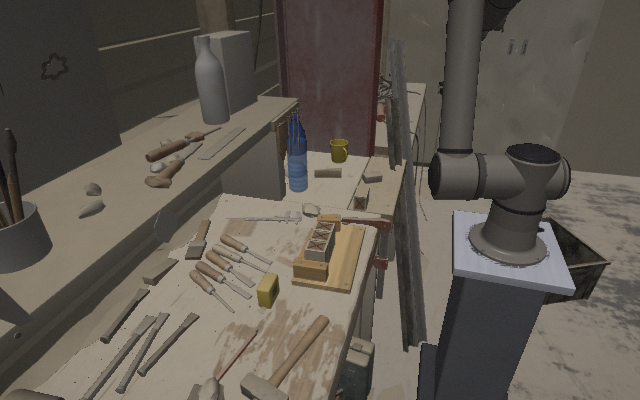

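View pics/wrist0.png

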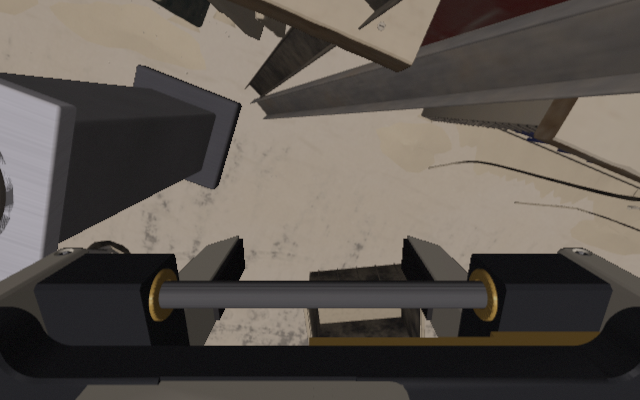

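```bash
python3 - <<'E'
import cv2
a=cv2.imread("pics/top0.png")
b=a[195:275,220:340]; cv2.imwrite("pics/z1.png",cv2.resize(b,None,fx=6.5,fy=6.5,interpolation=2))
b=a[130:275,340:510]; cv2.imwrite("pics/z2.png",cv2.resize(b,None,fx=4,fy=4,interpolation=2))
a=cv2.imread("pics/side0.png")
b=a[130:300,260:400]; cv2.imwrite("pics/z3.png",cv2.resize(b,None,fx=3.5,fy=3.5,interpolation=2))
E
```

```text
(no output)
```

View pics/z1.png

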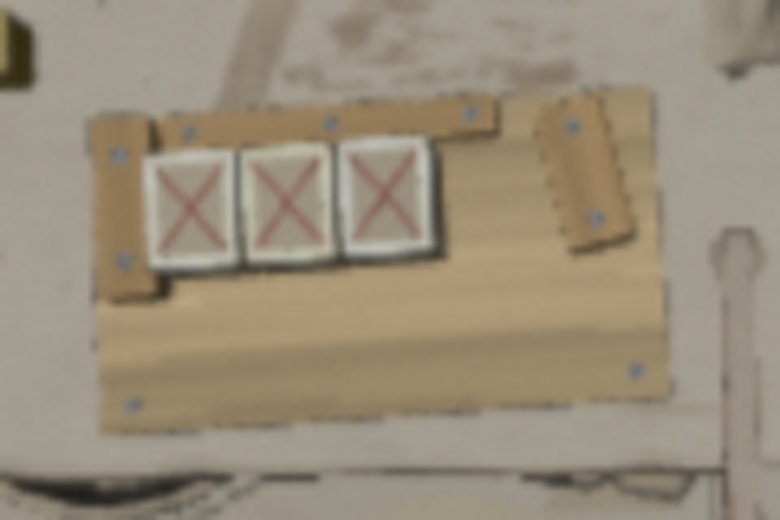

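View pics/z2.png

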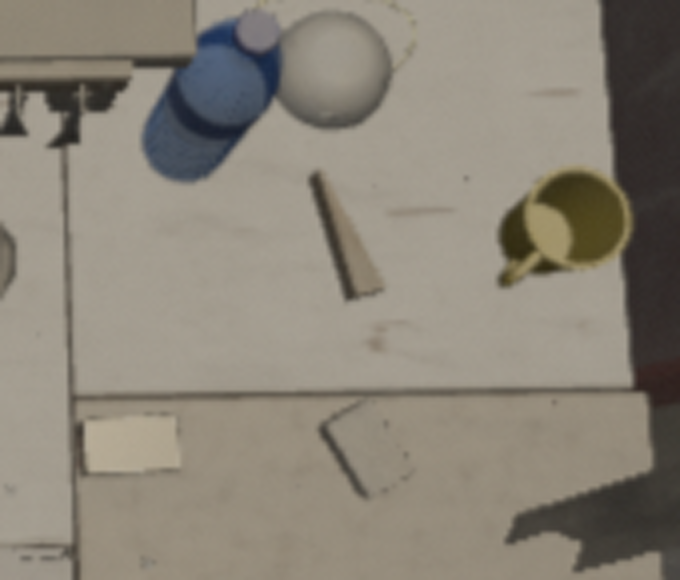

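View pics/z3.png

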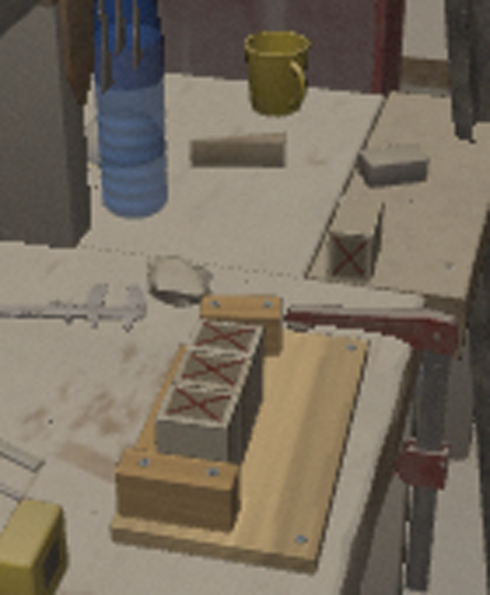

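```bash
cat > h.py <<'E'
import numpy as np, cv2
from scipy.optimize import least_squares
from scipy.spatial.transform import Rotation as R
from cell import *
def fixed(n):
    p=camera_params(n); return p['camera_matrix'],p['world_to_cam']
def wristcam(s):
    p=camera_params('wrist'); T=np.eye(4); T[:3,:3]=R.from_euler('xyz',s['tool_rot']).as_matrix(); T[:3,3]=s['tool_pos']
    return p['camera_matrix'],np.linalg.inv(T@p['hand_eye'])
def proj(cam,P):
    K,W=cam; P=np.atleast_2d(P); c=(W[:3,:3]@P.T).T+W[:3,3]
    v=np.c_[c[:,0],-c[:,1],-c[:,2]]; q=(K@v.T).T; return q[:,:2]/q[:,2:]
def back(cam,uv,z):
    K,W=cam; uv=np.atleast_2d(uv); d=(np.linalg.inv(K)@np.c_[uv,np.ones(len(uv))].T).T
    d=np.c_[d[:,0],-d[:,1],-d[:,2]]@W[:3,:3]; o=-W[:3,:3].T@W[:3,3]
    t=(z-o[2])/d[:,2]; return o+d*t[:,None]
def placed(pose,P):
    x,y,a=pose; c,s=np.cos(a),np.sin(a); P=np.atleast_2d(P)
    return np.c_[x+c*P[:,0]-s*P[:,1], y+s*P[:,0]+c*P[:,1], P[:,2]]
def unz(uv,s,o): return (np.array(uv,float)+.5)/s-.5+np.array(o)
def fit(cams,Ps,uvs,x0):
    f=lambda p: np.concatenate([(proj(c,placed(p,P))-u).ravel() for c,P,u in zip(cams,Ps,uvs)])
    r=least_squares(f,x0,loss='soft_l1'); return r.x,f(r.x).reshape(-1,2)
E
python3 - <<'E'
from h import *
T=fixed('top');S=fixed('side')
print('top cam pos',-T[1][:3,:3].T@T[1][:3,3])
P=np.array([[-108,141,18],[-108,-146,18],[50,-146,18],[35,-86.6,63],[-35,-100.4,63]])/1e3
uv=unz([[100,431],[670,397],[653,90],[539,108],[572,250]],6.5,(220,195))
p,r=fit([T],[P],[uv],[.47,.0,0]); print(p,r.round(2))
# rough others
q=unz([[83,420],[180,414],[181,467],[86,474]],4,(340,130)); print('stone top',back(T,q,.056).round(4))
q=unz([[312,174],[322,174],[383,289],[352,298]],4,(340,130)); print('wedge top',back(T,q,.034).round(4))
print('block',back(T,unz([[322,428],[365,400],[410,468],[365,497]],4,(340,130)),.03).round(3))
for n,a,z in [('bottle foot',[185,150],0),('mug top',[578,218],.088)]: print(n,back(T,unz([a],4,(340,130)),z).round(3))
E
```

```text
top cam pos [0.3988666  0.06243131 1.27722785]
[0.52067271 0.20252744 0.04101653] [[-0.27 -0.09]
 [ 0.45  0.24]
 [ 0.36 -0.67]
 [-0.43  0.26]
 [-0.08  0.12]]
stone top [[ 0.4834 -0.0668  0.056 ]
 [ 0.487  -0.1439  0.056 ]
 [ 0.4452 -0.143   0.056 ]
 [ 0.4408 -0.0678  0.056 ]]
wedge top [[ 0.6856 -0.265   0.034 ]
 [ 0.6855 -0.2732  0.034 ]
 [ 0.5885 -0.3178  0.034 ]
 [ 0.5814 -0.292   0.034 ]]
block [[ 0.476 -0.263  0.03 ]
 [ 0.498 -0.299  0.03 ]
 [ 0.443 -0.332  0.03 ]
 [ 0.42  -0.294  0.03 ]]
bottle foot [[ 0.716 -0.167  0.   ]]
mug top [[ 0.635 -0.458  0.088]]
```

>>> apply_moves(
  increments=[
    {"grip":1,"linear":[40,40,10],"turn":[0,0,1]},
    {"grip":1,"linear":[80,80,20],"turn":[0,0,2.4]},
    {"grip":1,"linear":[120,120,20],"turn":[0,0,3.8]},
    {"grip":1,"linear":[150,160,20],"turn":[0,0,5.2]},
    {"grip":1,"linear":[180,205,20],"turn":[0,0,6.6]},
    {"grip":1,"linear":[210,250,20],"turn":[0,0,8]},
    {"grip":1,"linear":[240,295,20],"turn":[0,0,9.4]},
    {"grip":1,"linear":[275,340,20],"turn":[0,0,10.8]},
    {"grip":1,"linear":[275,385,20],"turn":[0,0,11.46]},
    {"grip":1,"linear":[275,385,20],"turn":[0,0,11.46]},
  ],
  grip_force=50,
)

```text
time: 1.15
tool_pos: [0.4648, -0.1016, 0.2464]
tool_rot: [-3.141, 0.0, 0.002]
contact_force: [0.1, -0.3, -0.6]
opening: 0.0917
```

```bash
cat > snap.py <<'E'
import sys; from h import *
n=sys.argv[1]; tag=sys.argv[2]
s=observe(); im=read_camera(n)[:,:,::-1]; cv2.imwrite(f"pics/{tag}.png",im)
np.save(f"pics/{tag}.npy",np.r_[s['tool_pos'],s['tool_rot']])
print(round(s['time'],2),s['qpos'].round(3),s['tool_pos'].round(4),s['tool_rot'].round(4),s['contact_force'].round(1),round(s['opening'],4))
E
python3 snap.py wrist w1
```

```text
1.15 [-3.770e-01  2.360e-01  1.618e+00  1.000e-03  1.289e+00 -3.790e-01] [ 0.4648 -0.1016  0.2464] [-3.1407e+00  4.0000e-04  2.3000e-03] [ 0.1 -0.3 -0.6] 0.0917
```

View pics/w1.png

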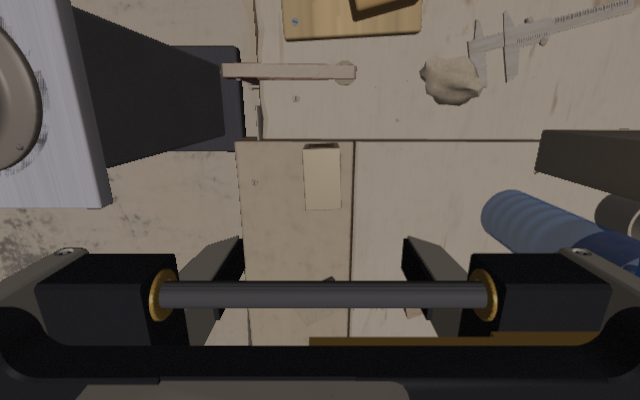

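```bash
python3 - <<'E'
import cv2
a=cv2.imread("pics/w1.png")[130:225,270:375]; cv2.imwrite("pics/z4.png",cv2.resize(a,None,fx=6,fy=6,interpolation=2))
E
```

```text
(no output)
```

View pics/z4.png

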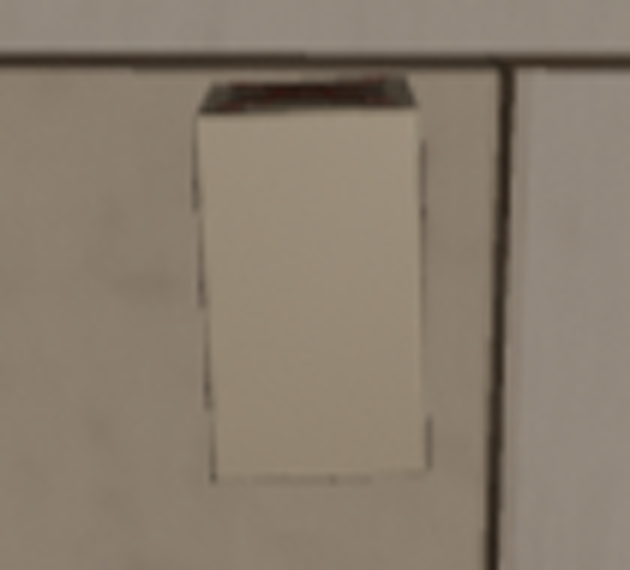

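```bash
python3 - <<'E'
from h import *
a=np.load('pics/w1.npy'); C=wristcam(dict(tool_pos=a[:3],tool_rot=a[3:]))
q=unz([[198,113],[417,109],[427,472],[213,478]],6,(270,130)); b=back(C,q,.056); print(b.round(4),b.mean(0))
# model: local x' = across(44, world x), y'=own z
P=np.array([[-22,37.5,56],[22,37.5,56],[22,-37.5,56],[-22,-37.5,56]])/1e3
T=fixed('top'); qt=unz([[83,420],[180,414],[181,467],[86,474]],4,(340,130))[[3,0,1,2]]
print(fit([C],[P],[q],[.464,-.105,0])); print(fit([T],[P],[qt],[.464,-.105,0]));print(fit([C,T],[P,P],[q,qt],[.464,-.105,0])[0])
E
```

```text
[[ 0.4407 -0.0666  0.056 ]
 [ 0.4827 -0.0657  0.056 ]
 [ 0.486  -0.1392  0.056 ]
 [ 0.4424 -0.1406  0.056 ]] [ 0.46295742 -0.10300235  0.056     ]
(array([ 0.46297844, -0.10307826,  0.03189959]), array([[-0.77882372, -0.22462407],
       [ 0.94546086, -0.72274951],
       [ 0.08429441,  0.52311469],
       [-0.16448006,  0.54852308]]))
(array([ 0.46408713, -0.1053061 ,  0.04026589]), array([[ 0.2786685 ,  0.05665204],
       [ 0.03772915, -0.38099907],
       [-0.63960707, -0.1623575 ],
       [ 0.23603825,  0.51357884]]))
[ 0.46312765 -0.10339528  0.03212981]
```

```bash
cat > plan.py <<'E'
from h import *
def to(pos,Rm,s=None):
    s=s or observe(); R0=R.from_euler('xyz',s['tool_rot'])
    rv=(R.from_matrix(Rm)*R0.inv()).as_rotvec()
    print('lin mm',((np.array(pos)-s['tool_pos'])*1e3).round(1),'turn',(rv/np.radians(6)).round(2))
def rot(xdir,zdir): # tool axes
    z=np.array(zdir,float);z/=np.linalg.norm(z); x=np.array(xdir,float); x-=z*(x@z); x/=np.linalg.norm(x)
    return np.c_[x,np.cross(z,x),z]
E
python3 - <<'E'
from plan import *
s=observe();print(s['tool_pos'],s['time'])
Rm=(R.from_euler('z',.034)*R.from_euler('x',-40,degrees=True)*R.from_euler('x',180,degrees=True)).as_matrix()
z=Rm[:,2];print(z)
g=np.array([.463,-.0995,.031]); tcp=g+.019*z; print(tcp); to(tcp+[0,0,.09],Rm)
E
```

```text
[ 0.46535913 -0.09869309  0.24652719] 1.2
[ 0.02185057 -0.64241611 -0.76604444]
[ 0.46341516 -0.11170591  0.01644516]
lin mm [  -1.9  -13.  -140.1] turn [-6.7  -0.12  0.29]
```

>>> apply_moves(
  increments=[
    {"grip":1,"linear":[0,-3,-40],"turn":[-1.4,0,0]},
    {"grip":1,"linear":[-1,-6,-80],"turn":[-2.8,0,0.1]},
    {"grip":1,"linear":[-2,-9,-120],"turn":[-4.2,-0.1,0.2]},
    {"grip":1,"linear":[-2,-9,-140],"turn":[-5.6,-0.1,0.3]},
    {"grip":1,"linear":[-2,-9,-140],"turn":[-6.7,-0.12,0.29]},
    {"grip":1,"linear":[-2,-9,-140],"turn":[-6.7,-0.12,0.29]},
    {"grip":1,"linear":[-2,-9,-140],"turn":[-6.7,-0.12,0.29]},
  ],
)

```text
time: 1.9
tool_pos: [0.4622, -0.113, 0.106]
tool_rot: [2.442, 0.0, 0.033]
contact_force: [0.1, 0.0, -0.2]
opening: 0.0921
```

```bash
python3 snap.py wrist w2; python3 - <<'E'
from plan import *
Rm=(R.from_euler('z',.034)*R.from_euler('x',-40,degrees=True)*R.from_euler('x',180,degrees=True)).as_matrix()
z=Rm[:,2]
g=np.array([.463,-.0995,.031]); tcp=g+.019*z; print(tcp); to(tcp,Rm)
E
```

```text
1.9 [ 0.033  0.503  1.922 -0.908  0.956  0.637] [ 0.4622 -0.113   0.106 ] [2.4421e+00 4.0000e-04 3.2800e-02] [ 0.1  0.  -0.2] 0.0921
[ 0.46341516 -0.11170591  0.01644516]
lin mm [  0.8   1.9 -90.4] turn [0.01 0.02 0.03]
```

View pics/w2.png

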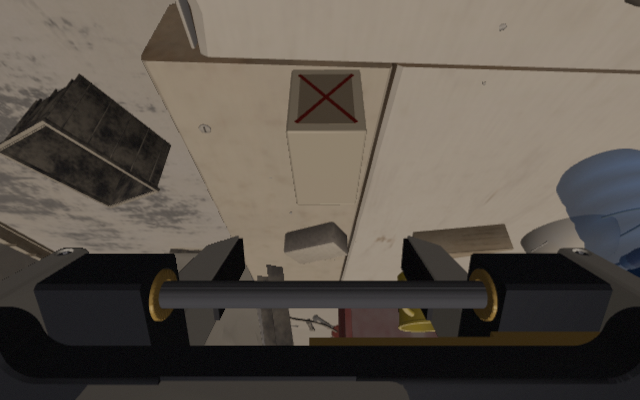

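```bash
python3 - <<'E'
from plan import *
Rm=(R.from_euler('z',.034)*R.from_euler('x',-26,degrees=True)*R.from_euler('x',180,degrees=True)).as_matrix()
z=Rm[:,2]
g=np.array([.463,-.0985,.032]); tcp=g+.019*z; print(tcp); to(tcp,Rm)
a=np.load('pics/w2.npy'); C=wristcam(dict(tool_pos=a[:3],tool_rot=a[3:]))
P=np.array([[-22,37.5,56],[22,37.5,56],[22,-37.5,56],[-22,-37.5,56],[-22,37.5,0],[22,37.5,0]])/1e3
print(proj(C,placed([.463,-.1034,.033],P)).round(1))
E
```

```text
[ 0.46328313 -0.10682424  0.01492291]
lin mm [  0.7   6.8 -92. ] turn [2.34 0.1  0.03]
[[285.7 130.6]
 [367.4 130.6]
 [354.9 204.3]
 [296.1 204.3]
 [291.5  67.7]
 [360.4  67.7]]
```

>>> apply_moves(
  increments=[
    {"grip":1,"linear":[1,2,-10],"turn":[1.2,0,0]},
    {"grip":1,"linear":[1,5,-30],"turn":[2.34,0.1,0]},
    {"grip":1,"linear":[1,6.5,-55],"turn":[2.34,0.1,0]},
    {"grip":1,"linear":[1,6.5,-80],"turn":[2.34,0.1,0]},
    {"grip":1,"linear":[1,6.5,-91],"turn":[2.34,0.1,0]},
    {"grip":1,"linear":[1,6.5,-91],"turn":[2.34,0.1,0]},
  ],
)

```text
time: 2.55
tool_pos: [0.4631, -0.1082, 0.0157]
tool_rot: [2.686, 0.001, 0.029]
contact_force: [-0.2, 0.5, 0.2]
opening: 0.0916
```

```bash
python3 snap.py wrist w3
```

```text
2.55 [-0.098  0.592  1.962 -0.768  0.68   0.504] [ 0.4631 -0.1082  0.0157] [2.6859e+00 9.0000e-04 2.8800e-02] [-0.2  0.5  0.2] 0.0916
```

View pics/w3.png

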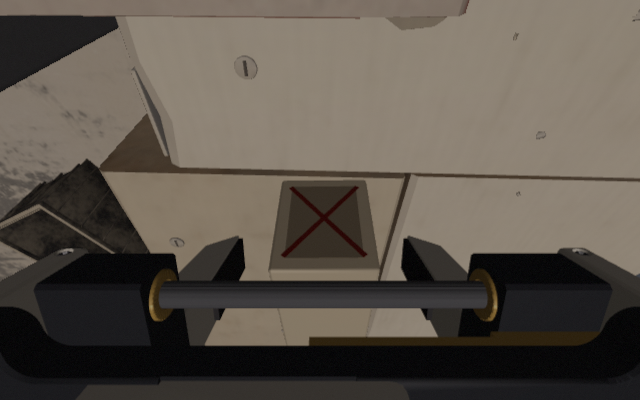

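Stone centred between the fingers, cross end facing the camera. Close.

>>> apply_moves(
  increments=[
    {"grip":0.3,"linear":[0,0,0]},
    {"grip":0.3,"linear":[0,0,0]},
    {"grip":0.3,"linear":[0,0,0]},
    {"grip":0.3,"linear":[0,0,0]},
    {"grip":0.3,"linear":[0,0,0]},
    {"grip":0.3,"linear":[0,0,0]},
    {"grip":0.3,"linear":[0,0,0]},
  ],
  grip_force=55,
)

```text
schema error: expected keys grip, linear, turn
```

>>> apply_moves(
  increments=[
    {"grip":0.3,"linear":[0,0,0],"turn":[0,0,0]},
    {"grip":0.3,"linear":[0,0,0],"turn":[0,0,0]},
    {"grip":0.3,"linear":[0,0,0],"turn":[0,0,0]},
    {"grip":0.3,"linear":[0,0,0],"turn":[0,0,0]},
    {"grip":0.3,"linear":[0,0,0],"turn":[0,0,0]},
    {"grip":0.3,"linear":[0,0,0],"turn":[0,0,0]},
    {"grip":0.3,"linear":[0,0,0],"turn":[0,0,0]},
  ],
  grip_force=55,
)

```text
time: 3.3
tool_pos: [0.4634, -0.1071, 0.0158]
tool_rot: [2.685, 0.0, 0.031]
contact_force: [0.6, 1.0, 0.8]
opening: 0.0435
```

```bash
cat > kin.py <<'E'
from h import *
D=[([-1.348,.34274,1.525,0,1.27539,-.146],[.18919,-.48930,.22604],[-3.14137,.0015,-1.20199]),
([-.377,.236,1.618,.001,1.289,-.379],[.4648,-.1016,.2464],[-3.1407,.0004,.0023]),
([.033,.503,1.922,-.908,.956,.637],[.4622,-.113,.106],[2.4421,.0004,.0328]),
([-.098,.592,1.962,-.768,.68,.504],[.4631,-.1082,.0157],[2.6859,.0009,.0288])]
def fk(q,p):
    L1,L2,Lt,h,d,e=p
    Rz=lambda a:R.from_euler('z',a); Ry=lambda a:R.from_euler('y',a)
    A=Rz(q[0]); pos=A.apply([0,d,0])+[0,0,h]
    A=A*Ry(q[1]); pos=pos+A.apply([0,0,L1]); A=A*Ry(q[2]); pos=pos+A.apply([e,0,L2])
    A=A*Rz(q[3])*Ry(q[4]); A=A*Rz(q[5]); 
    return pos+A.apply([0,0,Lt]),A
def res(p):
    return np.concatenate([fk(q,p)[0]-np.array(t) for q,t,_ in D])
r=least_squares(res,[.4,.4,.2,.3,.076,0]); P=r.x
if __name__=='__main__':
    print(P,np.abs(r.fun).max())
    for q,t,ro in D: print((fk(q,P)[1].inv()*R.from_euler('xyz',ro)).as_rotvec().round(3))
E
python3 kin.py
```

```text
[0.50562805 0.37981623 0.31760231 0.22296904 0.07635748 0.0463639 ] 0.00013373673634160116
[-0.    -0.     3.142]
[-1.000e-03 -1.000e-03  3.141e+00]
[0.    0.    3.141]
[-0.     0.     3.141]
```

```bash
cat >> kin.py <<'E'
lo=np.array([-2.53,-.77,.04,-1,.28,-3.11]);hi=np.array([2.53,2.02,2.7,4.14,2.66,3.11])
def ik(pos,Rm,q0):
    Rt=R.from_matrix(Rm)
    def f(q):
        p,A=fk(q,P); return np.r_[(p-pos)*5,((A*R.from_euler('z',np.pi)).inv()*Rt).as_rotvec()]
    r=least_squares(f,np.clip(q0,lo+.01,hi-.01),bounds=(lo,hi)); return r.x,np.abs(r.fun).max()
E
cat > plan2.py <<'E'
from plan import *; import kin
F=np.array([.5207,.2025]);FY=.041
fx=np.array([np.cos(FY),np.sin(FY),0]);fy=np.array([-np.sin(FY),np.cos(FY),0]);ez=np.array([0,0,1.])
def fw(x,y,z): return np.r_[F,0]+(x*fx+y*fy+z*ez)/1e3
s=dict(tool_pos=np.array([.4634,-.1071,.0158]),tool_rot=np.array([2.685,0,.031]))
R0=R.from_euler('xyz',s['tool_rot']).as_matrix()
a=.033; x1=np.array([np.cos(a),np.sin(a),0]); oz=np.array([-np.sin(a),np.cos(a),0])
S0=np.c_[x1,oz,ez]; S1=np.c_[-fy,ez,-fx]
Dl=S1@S0.T
c0=np.array([.4630,-.1034,.028])   # stone centre
def stone_tool(center): return center+Dl@(s['tool_pos']-c0), Dl@R0
E
python3 - <<'E'
from plan2 import *
q=observe()['qpos']
R1=R.from_euler('z',FY-a-np.pi/2).as_matrix()@R0
for X in (-80,-70,-60):
  for zz in (18+37.5+3,160):
    p,Rm=stone_tool(fw(X,-56,zz)); print(X,zz,p.round(4),Rm[:,2].round(3)); print(kin.ik(p,Rm,q+[.6,0,0,.7,0,1.3]))
for p in ([.45,0,.2],[.45,.1,.2],[.40,.1,.2]): print(p,kin.ik(p,R1,q+[.5,0,0,.7,0,1.3]))
E
```

```text
-80 58.5 [0.4553 0.1435 0.0548] [ 0.897  0.038 -0.441]
(array([ 0.31658326,  0.31666601,  2.18467151, -1.        ,  0.28      ,
        2.82867822]), np.float64(0.5848393135650707))
-80 160 [0.4553 0.1435 0.1563] [ 0.897  0.038 -0.441]
(array([ 0.31060553,  0.08721538,  2.23554789, -1.        ,  0.28      ,
        2.77951247]), np.float64(0.417038631249454))
-70 58.5 [0.4653 0.1439 0.0548] [ 0.897  0.038 -0.441]
(array([ 0.31096047,  0.33243441,  2.16484224, -1.        ,  0.28      ,
        2.8236312 ]), np.float64(0.5814093448976484))
-70 160 [0.4653 0.1439 0.1563] [ 0.897  0.038 -0.441]
(array([ 0.30542285,  0.1069875 ,  2.21519852, -1.        ,  0.28      ,
        2.77610139]), np.float64(0.4166855887723489))
-60 58.5 [0.4752 0.1443 0.0548] [ 0.897  0.038 -0.441]
(array([ 0.30553816,  0.34791704,  2.14503293, -1.        ,  0.28      ,
        2.81867962]), np.float64(0.5777171047109447))
-60 160 [0.4752 0.1443 0.1563] [ 0.897  0.038 -0.441]
(array([ 0.3004035 ,  0.12633718,  2.1948857 , -1.        ,  0.28      ,
        2.77270223]), np.float64(0.4159690498430594))
[0.45, 0, 0.2] (array([-0.12054043,  0.51010912,  1.42649842, -0.07035717,  1.65632869,
        1.42134321]), np.float64(4.0106806764583786e-14))
[0.45, 0.1, 0.2] (array([0.04913637, 0.52660906, 1.39781201, 0.00449277, 1.67374288,
       1.58035609]), np.float64(1.942890293094024e-15))
[0.4, 0.1, 0.2] (array([0.05364558, 0.44074076, 1.54397237, 0.00646281, 1.61342886,
       1.58421724]), np.float64(4.079354909425348e-10))
```

```bash
python3 - <<'E'
from plan2 import *
q0=observe()['qpos']
for C in ([.463,-.13],[.5,-.13],[.43,-.1],[.463,-.05],[.42,-.17]):
  for yaw in (0,-30,-60):
    print(C,yaw)
    q=q0.copy(); 
    for k in range(0,11):
        f=k/10; A=R.from_euler('z',yaw*f,degrees=True)*R.from_rotvec(x1*np.pi/2*f); zc=.16 if k<10 else .0405
        p=np.r_[C,zc]+A.apply(s['tool_pos']-c0); q,e=kin.ik(p,A.as_matrix()@R0,q)
        if k in(0,3,5,8,10): print(k,q.round(2),round(e,3))
E
```

```text
[0.463, -0.13] 0
0 [-0.15  0.36  1.86 -0.57  0.93  0.17] 0.0
3 [-0.44  0.35  1.76  0.01  1.04 -0.48] 0.0
5 [-0.6   0.43  1.68  0.28  1.25 -0.75] 0.0
8 [-0.77  0.63  1.56  0.52  1.59 -0.96] 0.0
10 [-0.83  0.98  1.5   0.62  1.64 -1.16] 0.0
[0.463, -0.13] -30
0 [-0.15  0.36  1.86 -0.57  0.93  0.17] 0.0
3 [-0.44  0.35  1.76  0.02  1.04 -0.32] 0.0
5 [-0.62  0.39  1.74  0.33  1.16 -0.55] 0.0
8 [-0.87  0.52  1.79  0.71  1.35 -0.83] 0.0
10 [-0.99  0.88  1.86  0.95  1.33 -1.21] 0.0
[0.463, -0.13] -60
0 [-0.15  0.36  1.86 -0.57  0.93  0.17] 0.0
3 [-0.44  0.35  1.76  0.02  1.04 -0.16] 0.0
5 [-0.64  0.35  1.81  0.37  1.07 -0.34] 0.0
8 [-0.93  0.39  2.03  0.94  1.09 -0.74] 0.0
10 [-1.08  0.85  2.25  1.48  1.12 -1.51] 0.0
[0.5, -0.13] 0
0 [-0.14  0.41  1.76 -0.56  0.96  0.15] 0.0
3 [-0.41  0.41  1.66  0.01  1.08 -0.44] 0.0
5 [-0.56  0.48  1.58  0.28  1.28 -0.7 ] 0.0
8 [-0.72  0.67  1.47  0.55  1.61 -0.91] 0.0
10 [-0.79  1.01  1.41  0.66  1.68 -1.1 ] 0.0
[0.5, -0.13] -30
0 [-0.14  0.41  1.76 -0.56  0.96  0.15] 0.0
3 [-0.41  0.41  1.66  0.02  1.08 -0.29] 0.0
5 [-0.58  0.44  1.65  0.33  1.19 -0.5 ] 0
[... 1774 characters left out ...]
0
0 [-0.26  0.29  1.96 -0.6   0.84  0.1 ] 0.0
3 [-0.56  0.3   1.83  0.01  1.02 -0.6 ] 0.0
5 [-0.71  0.4   1.73  0.25  1.25 -0.85] 0.0
8 [-0.87  0.62  1.58  0.46  1.61 -1.04] 0.0
10 [-0.92  0.97  1.51  0.54  1.67 -1.21] 0.0
[0.42, -0.17] -30
0 [-0.26  0.29  1.96 -0.6   0.84  0.1 ] 0.0
3 [-0.56  0.3   1.83  0.02  1.02 -0.44] 0.0
5 [-0.75  0.36  1.79  0.31  1.18 -0.66] 0.0
8 [-0.98  0.51  1.8   0.64  1.4  -0.9 ] 0.0
10 [-1.11  0.88  1.85  0.84  1.37 -1.23] 0.0
[0.42, -0.17] -60
0 [-0.26  0.29  1.96 -0.6   0.84  0.1 ] 0.0
3 [-0.56  0.3   1.83  0.02  1.02 -0.28] 0.0
5 [-0.77  0.32  1.85  0.36  1.09 -0.46] 0.0
8 [-1.07  0.39  2.03  0.86  1.16 -0.8 ] 0.0
10 [-1.24  0.84  2.23  1.31  1.13 -1.49] 0.0
```

```bash
python3 - <<'E'
from plan2 import *
a_=np.load('pics/w1.npy'); C=wristcam(dict(tool_pos=a_[:3],tool_rot=a_[3:]))
print(back(C,[[345,85],[225,80],[300,140],[260,140],[450,105],[285,38]],0.0).round(3))
q0=observe()['qpos']
for Cc in ([.463,-.02],[.47,-.09]):
    q=q0.copy()
    for k in range(0,11):
        f=k/10; A=R.from_euler('z',(FY*0-0)*f)*R.from_rotvec(x1*np.pi/2*f); zc=.16 if k<10 else .0405
        p=np.r_[Cc,zc]+A.apply(s['tool_pos']-c0); q,e=kin.ik(p,A.as_matrix()@R0,q)
        if k in(0,3,5,8,10): print(k,q.round(2),round(e,3))
E
```

```text
[[ 0.492  0.005  0.   ]
 [ 0.341  0.011  0.   ]
 [ 0.434 -0.063  0.   ]
 [ 0.381 -0.063  0.   ]
 [ 0.627 -0.018  0.   ]
 [ 0.418  0.058  0.   ]]
0 [ 0.09  0.38  1.82 -0.54  1.04  0.35] 0.0
3 [-0.21  0.32  1.8   0.02  1.02 -0.25] 0.0
5 [-0.4   0.37  1.78  0.32  1.16 -0.59] 0.0
8 [-0.61  0.55  1.73  0.61  1.45 -0.91] 0.0
10 [-0.69  0.92  1.7   0.74  1.48 -1.19] 0.0
0 [-0.06  0.37  1.83 -0.56  0.97  0.23] 0.0
3 [-0.35  0.34  1.76  0.02  1.04 -0.39] 0.0
5 [-0.53  0.41  1.7   0.3   1.22 -0.69] 0.0
8 [-0.71  0.6   1.61  0.56  1.54 -0.94] 0.0
10 [-0.77  0.96  1.56  0.67  1.59 -1.16] 0.0
```

```bash
python3 - <<'E'
from plan2 import *
s=observe(); print(s['tool_pos'],s['tool_rot']); q=s['qpos']
C0=c0; C1=np.array([.515,-.027,0])
for k in range(0,11):
    f=k/10; A=R.from_rotvec(x1*np.pi/2*f); c=c0*(1-f)+C1*f; c[2]=.028+.13
    p=c+A.apply(s['tool_pos']-c0); q,e=kin.ik(p,A.as_matrix()@R0,q)
    print(k,((p-s['tool_pos'])*1e3).round(0),(A.as_rotvec()/np.radians(6)).round(2),q.round(2),round(e,3))
E
```

```text
[ 0.46343596 -0.10714901  0.01578643] [2.68516679e+00 4.49756344e-05 3.05990576e-02]
0 [  0.   0. 130.] [0. 0. 0.] [-0.1   0.36  1.86 -0.57  0.95  0.22] 0.0
1 [  5.  10. 130.] [1.5  0.05 0.  ] [-0.17  0.34  1.82 -0.36  0.95  0.  ] 0.0
2 [ 10.  19. 129.] [3.  0.1 0. ] [-0.25  0.34  1.78 -0.16  0.98 -0.19] 0.0
3 [ 15.  29. 130.] [4.5  0.15 0.  ] [-0.33  0.36  1.75  0.02  1.04 -0.37] 0.0
4 [ 21.  38. 130.] [6.  0.2 0. ] [-0.4   0.39  1.71  0.17  1.12 -0.51] 0.0
5 [ 26.  48. 131.] [7.5  0.25 0.  ] [-0.46  0.43  1.68  0.31  1.21 -0.63] 0.0
6 [ 31.  57. 132.] [9.  0.3 0. ] [-0.52  0.48  1.65  0.42  1.3  -0.73] 0.0
7 [ 36.  66. 133.] [10.49  0.35  0.  ] [-0.57  0.55  1.62  0.53  1.4  -0.8 ] 0.0
8 [ 41.  75. 135.] [11.99  0.4   0.  ] [-0.6   0.62  1.59  0.62  1.5  -0.86] 0.0
9 [ 46.  84. 137.] [13.49  0.45  0.  ] [-0.63  0.69  1.57  0.7   1.59 -0.91] 0.0
10 [ 51.  92. 138.] [14.99  0.49  0.  ] [-0.65  0.77  1.55  0.78  1.69 -0.96] 0.0
```

>>> apply_moves(
  increments=[
    {"grip":0.3,"linear":[0,0,30],"turn":[0,0,0]},
    {"grip":0.3,"linear":[0,0,65],"turn":[0,0,0]},
    {"grip":0.3,"linear":[0,0,100],"turn":[0,0,0]},
    {"grip":0.3,"linear":[2,4,125],"turn":[0.6,0,0]},
    {"grip":0.3,"linear":[5,10,130],"turn":[1.5,0.05,0]},
    {"grip":0.3,"linear":[10,19,130],"turn":[2.9,0.1,0]},
    {"grip":0.3,"linear":[15,28,130],"turn":[4.3,0.15,0]},
    {"grip":0.3,"linear":[20,37,130],"turn":[5.7,0.2,0]},
  ],
)

```text
time: 4.1
tool_pos: [0.4837, -0.0696, 0.1464]
tool_rot: [-2.995, 0.001, 0.033]
contact_force: [-0.9, -0.1, -4.6]
opening: 0.0438
```

>>> apply_moves(
  increments=[
    {"grip":0.3,"linear":[5,9,1],"turn":[1.4,0.05,0]},
    {"grip":0.3,"linear":[10,18,2],"turn":[2.8,0.1,0]},
    {"grip":0.3,"linear":[15,27,3],"turn":[4.2,0.14,0]},
    {"grip":0.3,"linear":[20,35,4],"turn":[5.6,0.18,0]},
    {"grip":0.3,"linear":[25,44,6],"turn":[7,0.23,0]},
    {"grip":0.3,"linear":[29,52,7],"turn":[8.4,0.28,0]},
    {"grip":0.3,"linear":[31,55,8],"turn":[9.3,0.3,0]},
    {"grip":0.3,"linear":[31,55,8],"turn":[9.3,0.3,0]},
  ],
)

```text
time: 4.9
tool_pos: [0.5136, -0.0158, 0.1508]
tool_rot: [-2.023, 0.007, 0.033]
contact_force: [-0.0, 0.7, -4.3]
opening: 0.0437
```

```bash
python3 snap.py wrist w4; python3 snap.py side s4; python3 - <<'E'
from plan2 import *
A=R.from_rotvec(x1*np.pi/2)
p=np.array([.515,-.027,.0375])+A.apply(s['tool_pos']-c0); to(p,A.as_matrix()@R0)
E
```

```text
4.9 [-0.649  0.777  1.548  0.777  1.686 -0.959] [ 0.5136 -0.0158  0.1508] [-2.0233  0.0074  0.0327] [-0.   0.7 -4.3] 0.0437
4.95 [-0.648  0.774  1.548  0.776  1.685 -0.958] [ 0.5139 -0.0156  0.1518] [-2.0269  0.0056  0.0334] [ 0.1  0.6 -3.6] 0.0435
lin mm [   0.8    0.6 -119.1] turn [ 0.01 -0.02 -0.01]
```

View pics/w4.png

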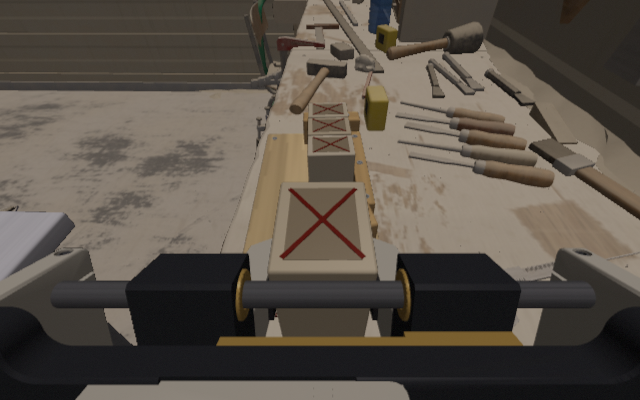

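View pics/s4.png

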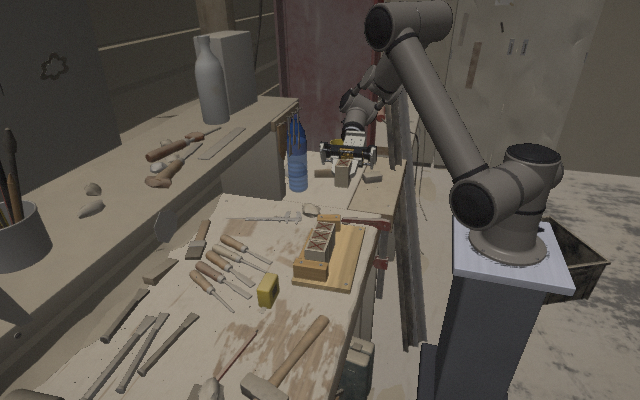

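>>> apply_moves(
  increments=[
    {"grip":0.3,"linear":[1,0,-30],"turn":[0,0,0]},
    {"grip":0.3,"linear":[1,0.5,-65],"turn":[0,0,0]},
    {"grip":0.3,"linear":[1,0.5,-95],"turn":[0,0,0]},
    {"grip":0.3,"linear":[1,0.5,-110],"turn":[0,0,0]},
    {"grip":0.3,"linear":[1,0.5,-115],"turn":[0,0,0]},
    {"grip":0.3,"linear":[1,0.5,-115],"turn":[0,0,0]},
  ],
)

```text
time: 5.6
tool_pos: [0.5156, -0.0147, 0.0394]
tool_rot: [-2.027, 0.001, 0.035]
contact_force: [0.7, -0.6, -3.0]
opening: 0.0437
```

>>> apply_moves(
  increments=[
    {"grip":0.3,"linear":[0,0,-1],"turn":[0,0,0]},
    {"grip":0.3,"linear":[0,0,-2],"turn":[0,0,0]},
  ],
)

```text
time: 5.8
tool_pos: [0.5158, -0.0151, 0.0378]
tool_rot: [-2.028, 0.0, 0.034]
contact_force: [-0.5, 1.1, -3.1]
opening: 0.0439
```

>>> apply_moves(
  increments=[
    {"grip":0.3,"linear":[0,0,-1],"turn":[0,0,0]},
    {"grip":0.3,"linear":[0,0,-2],"turn":[0,0,0]},
    {"grip":0.3,"linear":[0,0,-3],"turn":[0,0,0]},
    {"grip":0.3,"linear":[0,0,-3],"turn":[0,0,0]},
  ],
)

```text
time: 6.2
tool_pos: [0.5153, -0.0147, 0.0337]
tool_rot: [-2.026, 0.002, 0.034]
contact_force: [0.2, -0.1, -3.0]
opening: 0.0435
```

>>> apply_moves(
  increments=[
    {"grip":0.3,"linear":[0,0,-1],"turn":[0,0,0]},
    {"grip":0.3,"linear":[0,0,-1],"turn":[0,0,0]},
  ],
)

```text
time: 6.4
tool_pos: [0.5153, -0.0147, 0.0336]
tool_rot: [-2.025, 0.002, 0.034]
contact_force: [-1.1, -2.1, 4.2]
opening: 0.0435
```

>>> apply_moves(
  increments=[
    {"grip":0.6,"linear":[0,0,0],"turn":[0,0,0]},
    {"grip":0.8,"linear":[0,0,0],"turn":[0,0,0]},
    {"grip":0.9,"linear":[0,0,0],"turn":[0,0,0]},
    {"grip":0.9,"linear":[0,0,0],"turn":[0,0,0]},
    {"grip":0.9,"linear":[0,-15,7],"turn":[0,0,0]},
    {"grip":0.9,"linear":[0,-40,20],"turn":[0,0,0]},
    {"grip":0.9,"linear":[0,-70,40],"turn":[0,0,0]},
    {"grip":0.9,"linear":[0,-90,80],"turn":[0,0,0]},
    {"grip":0.9,"linear":[0,-90,110],"turn":[0,0,0]},
  ],
)

```text
time: 7.3
tool_pos: [0.5156, -0.1086, 0.1447]
tool_rot: [-2.029, 0.001, 0.031]
contact_force: [0.2, 0.3, -0.6]
opening: 0.0825
```

```bash
python3 snap.py wrist w5
```

```text
7.3 [-0.761  0.853  1.383  0.704  1.803 -0.966] [ 0.5156 -0.1086  0.1447] [-2.0288e+00  5.0000e-04  3.0900e-02] [ 0.2  0.3 -0.6] 0.0825
```

View pics/w5.png

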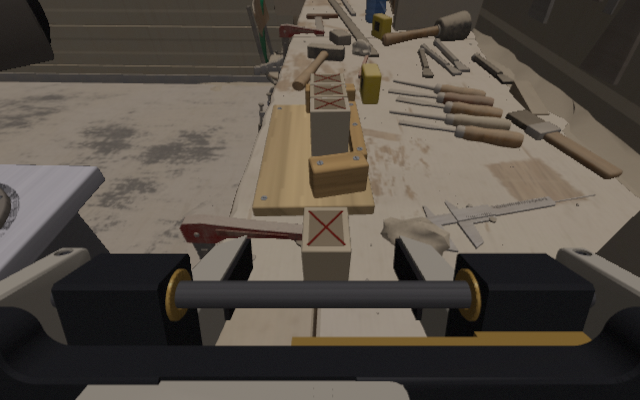

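>>> apply_moves(
  increments=[
    {"grip":0.9,"linear":[0,0,20],"turn":[-1.4,0,0]},
    {"grip":0.9,"linear":[0,0,45],"turn":[-2.8,-0.1,0]},
    {"grip":0.9,"linear":[0,0,70],"turn":[-4.2,-0.13,0]},
    {"grip":0.9,"linear":[0,10,80],"turn":[-5.6,-0.18,0]},
    {"grip":0.9,"linear":[0,20,85],"turn":[-7,-0.22,0]},
    {"grip":0.9,"linear":[0,35,85],"turn":[-8.4,-0.26,0]},
    {"grip":0.9,"linear":[0,55,85],"turn":[-9.8,-0.3,0]},
    {"grip":0.9,"linear":[0,75,85],"turn":[-10.6,-0.33,0]},
    {"grip":0.9,"linear":[0,80,85],"turn":[-10.6,-0.33,0]},
  ],
)

```text
time: 8.25
tool_pos: [0.515, -0.0216, 0.2291]
tool_rot: [-3.139, 0.002, 0.035]
contact_force: [0.4, 0.0, -0.5]
opening: 0.0828
```

>>> apply_moves(
  increments=[
    {"grip":0.9,"linear":[0,0,0],"turn":[0,0,-1.4]},
    {"grip":0.9,"linear":[0,0,0],"turn":[0,0,-2.8]},
    {"grip":0.9,"linear":[0,0,0],"turn":[0,0,-4.2]},
    {"grip":0.9,"linear":[0,0,0],"turn":[0,0,-5.6]},
    {"grip":0.9,"linear":[0,0,0],"turn":[0,0,-7]},
    {"grip":0.9,"linear":[0,0,0],"turn":[0,0,-8.4]},
    {"grip":0.9,"linear":[0,0,0],"turn":[0,0,-9.8]},
    {"grip":0.9,"linear":[0,0,0],"turn":[0,0,-11.2]},
    {"grip":0.9,"linear":[0,0,0],"turn":[0,0,-12.6]},
    {"grip":0.9,"linear":[0,0,0],"turn":[0,0,-14]},
  ],
)

```text
time: 9.25
tool_pos: [0.5152, -0.0261, 0.2278]
tool_rot: [-3.138, 0.004, -1.444]
contact_force: [-0.5, 0.0, 0.3]
opening: 0.0825
```

>>> apply_moves(
  increments=[
    {"grip":1,"linear":[0,0,0],"turn":[0,0,-1]},
    {"grip":1,"linear":[0,0,0],"turn":[0,0,-1]},
  ],
)

```text
time: 9.45
tool_pos: [0.5153, -0.026, 0.2278]
tool_rot: [-3.138, 0.004, -1.543]
contact_force: [-0.7, -0.2, 1.0]
opening: 0.091
```

```bash
python3 snap.py wrist w6;python3 snap.py top t6
```

```text
9.45 [-0.202  0.322  1.55   0.005  1.266  1.339] [ 0.5153 -0.026   0.2278] [-3.1375  0.0042 -1.543 ] [-0.7 -0.2  1. ] 0.091
9.5 [-0.202  0.322  1.55   0.005  1.266  1.336] [ 0.5153 -0.0258  0.2278] [-3.1374  0.0041 -1.5395] [ 0.4  0.5 -0. ] 0.0917
```

View pics/w6.png

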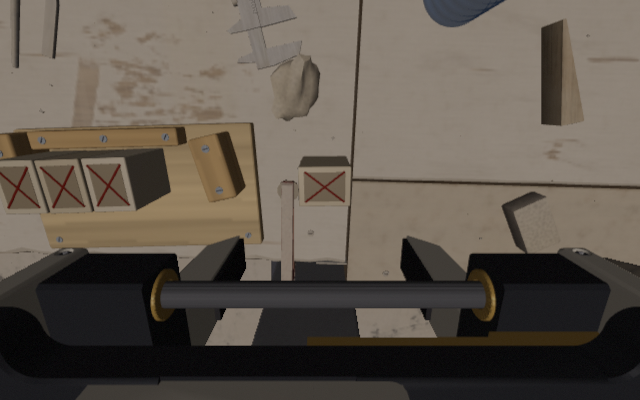

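```bash
python3 - <<'E'
import cv2
A=cv2.imread("pics/w6.png")
for n,(y0,y1,x0,x1,f) in dict(a=(145,220,280,370,7),b=(115,255,0,270,2.9),c=(10,135,530,595,4.5)).items():
    cv2.imwrite(f"pics/w6{n}.png",cv2.resize(A[y0:y1,x0:x1],None,fx=f,fy=f,interpolation=2))
E
```

```text
(no output)
```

View pics/w6a.png

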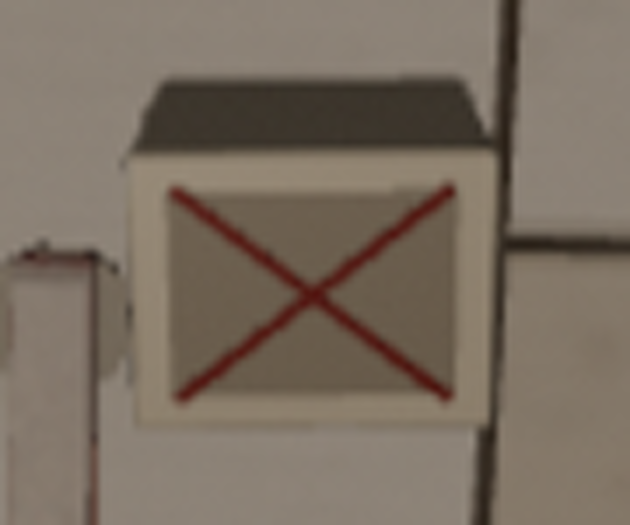

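View pics/w6b.png

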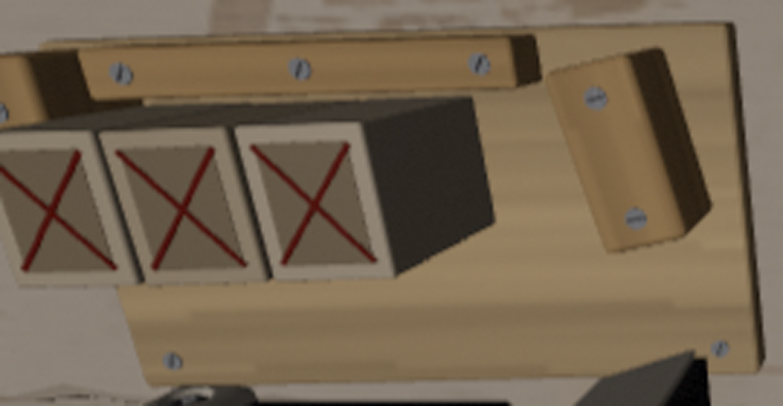

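View pics/w6c.png

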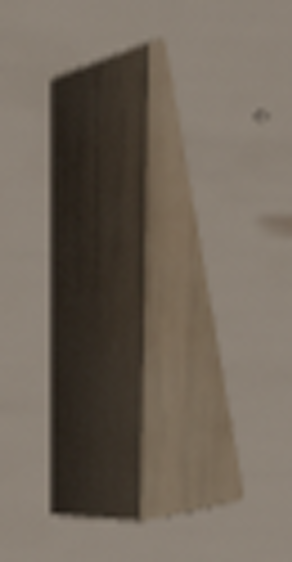

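```bash
python3 - <<'E'
from h import *
a=np.load('pics/w6.npy'); C=wristcam(dict(tool_pos=a[:3],tool_rot=a[3:]))
# loose stone standing; model u=world x (44), v = y (56)
P=np.array([[22,28,76],[22,-28,76],[-22,-28,76],[-22,28,76]])/1e3
q=unz([[131,152],[497,150],[489,426],[137,426]],7,(280,145)); print('stone',fit([C],[P],[q],[.515,-.027,0]))
P2=np.array([[0,0,76]])/1e3
print('cross ctr',back(C,unz([[313,295]],7,(280,145)),.076))
# frame: back right corner, front-right, cheek top corners, fence right end top
P=np.array([[50,-146,18],[-108,-146,18],[28,-68,43],[35,-86.6,63],[-35,-100.4,63]])/1e3
q=unz([[727,22],[758,371],[518,87],[549,74],[610,252]],2.9,(0,115)); print('frame',fit([C],[P],[q],[.52,.2025,.04]))
# row stones tops z .093
for n,c in dict(c=[[234,128],[361,122],[394,275],[272,279]],b=[[98,131],[229,128],[266,280],[141,284]]).items():
    Ps=np.array([[28,22,93],[28,-22,93],[-28,-22,93],[-28,22,93]])/1e3
    print(n,fit([C],[Ps],[unz(c,2.9,(0,115))],[.52,.2,.04]))
# wedge
q=unz([[151,41],[163,38],[242,497],[141,520],[52,512],[52,80]],4.5,(530,10))
for nm,sg in (('flat left',1),('flat right',-1)):
    if sg==1: P=np.array([[-55,0,34],[-55,4,34],[55,26,34],[55,0,34],[55,0,0],[-55,0,0]])/1e3
    else: P=np.array([[-55,-4,34],[-55,0,34],[55,0,34],[55,-26,34],[55,-26,0],[-55,-4,0]])/1e3
    print(nm,fit([C],[P],[q],[.63,-.28,np.pi]))
T=fixed('top');P=np.array([[-55,0,34],[-55,4,34],[55,26,34],[55,0,34]])/1e3
print(fit([T],[P],[unz([[312,172],[322,174],[384,289],[350,298]],4,(340,130))],[.63,-.28,np.pi]))
E
```

```text
stone (array([ 0.51556176, -0.02748287,  0.02933397]), array([[-0.81852214, -0.50387645],
       [ 0.64759739, -0.2949255 ],
       [ 0.74722863,  0.4536186 ],
       [-0.58861417,  0.49635966]]))
cross ctr [[ 0.51502859 -0.02743627  0.076     ]]
frame (array([0.51973036, 0.20440343, 0.05044357]), array([[ 0.75559456, -0.41728853],
       [ 1.04743226,  0.96572923],
       [ 0.76147784, -0.14655303],
       [-2.23664169, -0.57278171],
       [-1.41595333,  0.77892176]]))
c (array([0.51535126, 0.18986557, 0.04715813]), array([[-0.68210172, -1.44439343],
       [ 0.12775077, -0.24537426],
       [ 0.33504869,  1.14201369],
       [ 0.14304975,  0.51215225]]))
b (array([0.51225614, 0.23608107, 0.03047004]), array([[ 0.05362472, -1.01684125],
       [-0.48713455, -0.10181488],
       [-0.15105091,  1.37922996],
       [ 0.66759718,  0.07634806]]))
flat left (array([ 0.63649531, -0.28115953,  3.38220858]), array([[-0.44883184, -0.4087811 ],
       [ 0.88930558, -0.68076903],
       [ 1.42377738,  0.70461391],
       [ 0.14972801,  0.61116349],
       [-0.68132227,  0.87124498],
       [-1.10942356, -0.53424844]]))
flat right (array([ 0.64129261, -0.29518427,  3.57553692]), array([[-0.18510276,  0.0399012 ],
       [ 1.09257599, -1.04233008],
       [ 0.88766139, -1.26605155],
       [-0.05307666,  2.99434354],
       [-0.82403458,  3.05088236],
       [-0.86287202, -0.13108845]]))
(array([ 0.6340635 , -0.27942272,  3.37723587]), array([[ 0.45710094, -0.07306298],
       [-0.88435065, -0.86465831],
       [-0.28116082,  0.54396727],
       [ 0.5986572 ,  0.23712626]]))
```

>>> apply_moves(
  increments=[
    {"grip":1,"linear":[0,-1,-45],"turn":[0,0,0]},
    {"grip":1,"linear":[0,-1,-90],"turn":[0,0,0]},
    {"grip":1,"linear":[0,-1,-130],"turn":[0,0,0]},
    {"grip":1,"linear":[0,-1,-165],"turn":[0,0,0]},
    {"grip":1,"linear":[0,-1,-188],"turn":[0,0,0]},
    {"grip":1,"linear":[0,-1,-196],"turn":[0,0,0]},
    {"grip":1,"linear":[0,-1,-196],"turn":[0,0,0]},
  ],
)

```text
time: 10.25
tool_pos: [0.5139, -0.0258, 0.0319]
tool_rot: [-3.141, 0.005, -1.538]
contact_force: [-5.4, 0.3, 9.1]
opening: 0.0919
```

>>> apply_moves(
  increments=[
    {"grip":0.4,"linear":[0,0,0],"turn":[0,0,0]},
    {"grip":0.4,"linear":[0,0,0],"turn":[0,0,0]},
    {"grip":0.4,"linear":[0,0,0],"turn":[0,0,0]},
    {"grip":0.4,"linear":[0,0,0],"turn":[0,0,0]},
    {"grip":0.4,"linear":[0,0,0],"turn":[0,0,0]},
  ],
  grip_force=50,
)

```text
time: 10.75
tool_pos: [0.5154, -0.026, 0.0318]
tool_rot: [-3.137, 0.003, -1.54]
contact_force: [-0.9, -3.9, 1.2]
opening: 0.0564
```

```bash
python3 snap.py wrist w7; python3 - <<'E'
import cv2
A=cv2.imread("pics/t6.png")
cv2.imwrite("pics/t6z.png",cv2.resize(A[195:275,220:340],None,fx=6.5,fy=6.5,interpolation=2))
from h import *
T=fixed('top')
for n,c in dict(a=[[146,156],[237,150],[240,264],[152,270]],b=[[242,150],[331,146],[335,260],[247,263]],c=[[342,143],[431,138],[435,250],[347,258]]).items():
    Ps=np.array([[28,22,93],[28,-22,93],[-28,-22,93],[-28,22,93]])/1e3
    p,r=fit([T],[Ps],[unz(c,6.5,(220,195))],[.52,.2,.04]); d=p[:2]-[.5207,.2025]; cc,ss=np.cos(.041),np.sin(.041)
    print(n,p.round(4),(cc*d[0]+ss*d[1]).round(4),(-ss*d[0]+cc*d[1]).round(4),np.abs(r).max())
E
```

```text
10.75 [-0.202  0.567  1.784  0.006  0.787  1.334] [ 0.5154 -0.026   0.0318] [-3.1368  0.0033 -1.5399] [-0.9 -3.9  1.2] 0.0564
a [0.5096 0.2792 0.054 ] -0.008 0.0771 0.37833158228534103
b [0.5114 0.2341 0.0399] -0.008 0.0319 0.44934730765822906
c [0.5143 0.1865 0.0489] -0.007 -0.0157 0.4507467510672143
```

View pics/w7.png

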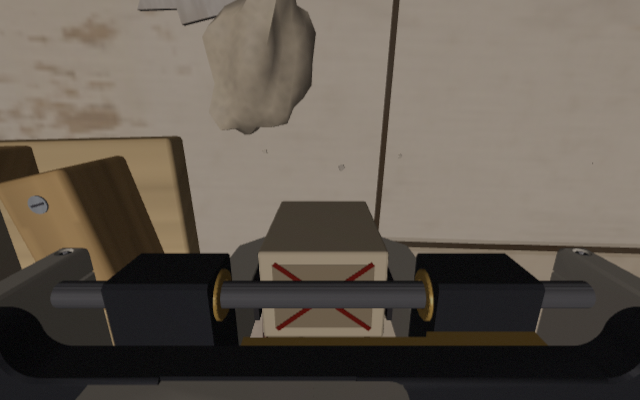

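View pics/t6z.png

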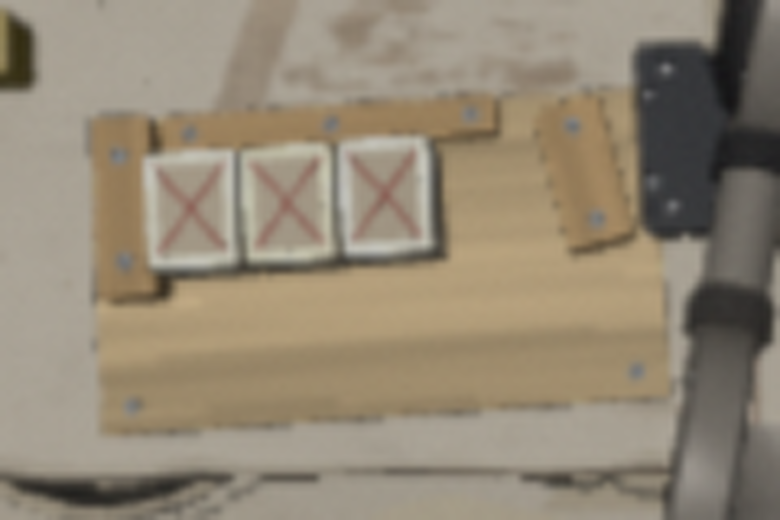

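```bash
python3 - <<'E'
from h import *
a=np.load('pics/w6.npy'); C=wristcam(dict(tool_pos=a[:3],tool_rot=a[3:]))
u=lambda q: unz(q,2.9,(0,115))
def fr(p,F=(.5207,.2025,.041)):
    d=p[:,:2]-F[:2]; c,s=np.cos(F[2]),np.sin(F[2]); return np.c_[c*d[:,0]+s*d[:,1],-s*d[:,0]+c*d[:,1]].round(4)
for F in ((.5207,.2025,.041),(.5197,.2044,.0504)):
  print(fr(back(C,u([[470,97],[495,220]]),.018),F), 'c bottom right corners')
  print(fr(back(C,u([[361,122],[394,275]]),.093),F),'c top right')
  print(fr(back(C,u([[727,22],[758,371]]),.018),F),'board')
  print(fr(back(C,u([[518,87]]),.043),F),'fence end')
  print(fr(back(C,u([[549,74],[610,252]]),.063),F),'cheek')
  print(fr(back(C,u([[541,84]]),.018),F),'fence end bottom')
E
```

```text
[[ 0.021  -0.032 ]
 [-0.0325 -0.0338]] c bottom right corners
[[ 0.022  -0.0341]
 [-0.0325 -0.0345]] c top right
[[ 0.05   -0.1426]
 [-0.1061 -0.1438]] board
[[ 0.0276 -0.0649]] fence end
[[ 0.0343 -0.0866]
 [-0.034  -0.1005]] cheek
[[ 0.026  -0.0627]] fence end bottom
[[ 0.0216 -0.0342]
 [-0.0319 -0.0355]] c bottom right corners
[[ 0.0226 -0.0362]
 [-0.0319 -0.0361]] c top right
[[ 0.0496 -0.1451]
 [-0.1065 -0.1447]] board
[[ 0.0279 -0.0671]] fence end
[[ 0.0344 -0.0889]
 [-0.0341 -0.1021]] cheek
[[ 0.0263 -0.0649]] fence end bottom
```

```bash
python3 - <<'E'
from plan import *
import kin
F=np.array([.5203,.2035]);y=.044
fx=np.array([np.cos(y),np.sin(y),0]);fy=np.array([-np.sin(y),np.cos(y),0])
p=np.r_[F,0]-.003*fx-.063*fy; p[2]=.15
Rm=(R.from_euler('z',y)*R.from_euler('x',np.pi)).as_matrix(); to(p,Rm); print(p)
q=observe()['qpos']
for k in range(5):
    f=(k+1)/5;pp=observe()['tool_pos']*(1-f)+p*f; pp[2]=.15; Rk=(R.from_euler('z',-1.54*(1-f)+y*f)*R.from_euler('x',np.pi)).as_matrix(); q,e=kin.ik(pp,Rk,q); print(q.round(2),e)
p[2]=.049; print(kin.ik(p,Rm,q))
E
```

```text
lin mm [  4.7 166.5 118.2] turn [-6.000e-02  1.000e-02  1.513e+01]
[0.52007401 0.14042902 0.15      ]
[-0.13  0.4   1.66  0.    1.08  1.09] 1.9117396805885896e-12
[-0.07  0.41  1.65  0.    1.08  0.84] 8.76698799222279e-15
[-0.    0.41  1.64  0.    1.09  0.58] 1.7209739661050522e-14
[0.06 0.43 1.62 0.   1.09 0.33] 4.88019436318786e-14
[0.12 0.44 1.6  0.   1.1  0.08] 1.1267577432723489e-13
(array([ 1.21504969e-01,  5.72552290e-01,  1.70290712e+00, -2.85365345e-16,
        8.66133243e-01,  7.75049693e-02]), np.float64(6.618557651968302e-16))
```

>>> apply_moves(
  increments=[
    {"grip":0.4,"linear":[0,0,30],"turn":[0,0,0]},
    {"grip":0.4,"linear":[0,0,65],"turn":[0,0,0]},
    {"grip":0.4,"linear":[0,0,100],"turn":[0,0,0]},
    {"grip":0.4,"linear":[0,8,128],"turn":[0,0,1.2]},
    {"grip":0.4,"linear":[1,20,128],"turn":[0,0,2.6]},
    {"grip":0.4,"linear":[1,40,128],"turn":[0,0,4]},
    {"grip":0.4,"linear":[2,60,128],"turn":[0,0,5.4]},
    {"grip":0.4,"linear":[3,80,128],"turn":[0,0,6.8]},
    {"grip":0.4,"linear":[3,100,128],"turn":[0,0,8.2]},
    {"grip":0.4,"linear":[3,120,128],"turn":[0,0,9.6]},
  ],
)

```text
time: 11.8
tool_pos: [0.5176, 0.095, 0.1589]
tool_rot: [-3.138, 0.005, -0.529]
contact_force: [0.9, -0.2, -3.8]
opening: 0.0562
```

>>> apply_moves(
  increments=[
    {"grip":0.4,"linear":[0,15,0],"turn":[0,0,1.4]},
    {"grip":0.4,"linear":[1,30,0],"turn":[0,0,2.8]},
    {"grip":0.4,"linear":[2,45,0],"turn":[-0.05,0,4.2]},
    {"grip":0.4,"linear":[2,46.5,0],"turn":[-0.06,0,5.53]},
    {"grip":0.4,"linear":[2,46.5,0],"turn":[-0.06,0,5.53]},
    {"grip":0.4,"linear":[2,46.5,0],"turn":[-0.06,0,5.53]},
  ],
)

```text
time: 12.4
tool_pos: [0.5199, 0.1406, 0.1592]
tool_rot: [3.14, 0.003, 0.04]
contact_force: [-0.2, -1.1, -3.6]
opening: 0.0559
```

```bash
python3 snap.py wrist w8
```

```text
12.4 [ 1.230e-01  4.320e-01  1.584e+00 -1.000e-03  1.129e+00  8.300e-02] [0.5199 0.1406 0.1592] [3.14   0.0034 0.0405] [-0.2 -1.1 -3.6] 0.0559
```

View pics/w8.png

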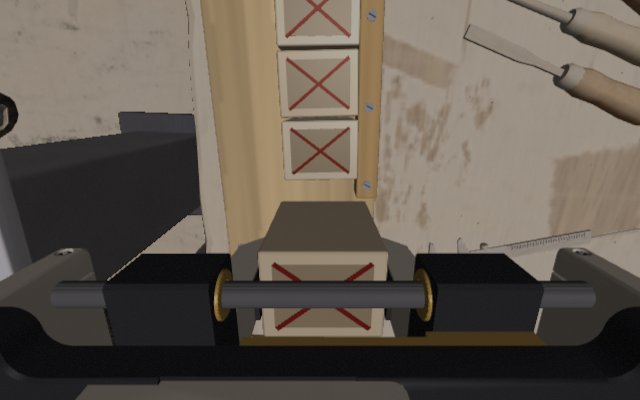

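```bash
python3 - <<'E'
from h import *
A=cv2.imread("pics/w8.png")
cv2.imwrite("pics/w8z.png",cv2.resize(A[100:210,265:395],None,fx=6,fy=5.4,interpolation=2) if 0 else cv2.resize(A[100:210,265:395],None,fx=5.4,fy=5.4,interpolation=2))
E
```

```text
(no output)
```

View pics/w8z.png

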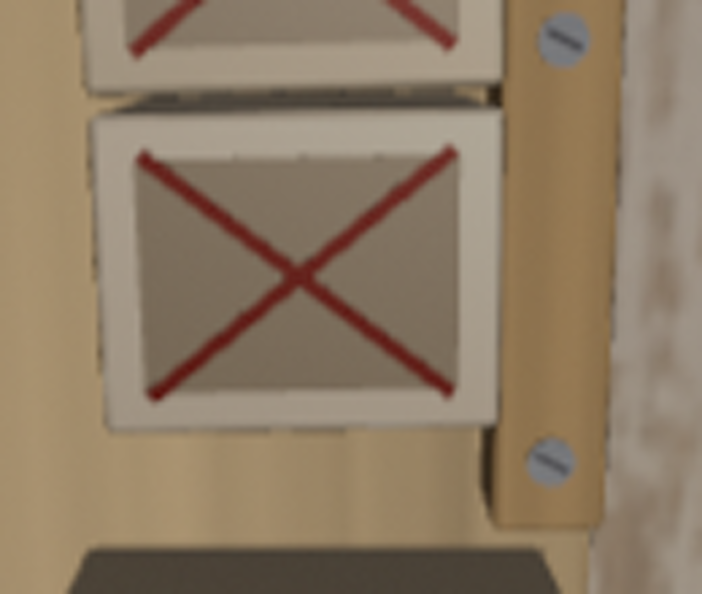

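```bash
python3 - <<'E'
from h import *
a=np.load('pics/w8.npy'); C=wristcam(dict(tool_pos=a[:3],tool_rot=a[3:]))
u=lambda q: unz(q,5.4,(265,100))
print('fence end corner',back(C,u([[493,526],[497,440]]),.043))
b=back(C,u([[92,116],[502,108],[498,425],[108,430]]),.093);print('c',b.round(4),b.mean(0))
b=back(C,u([[482,490]]),.018);print('fence base',b)
# frame-coord of these
for F in ((.5207,.2025,.041),(.5197,.2044,.0504),(.5203,.2035,.044)):
    for p,z in ((28,-68),):
        c,s=np.cos(F[2]),np.sin(F[2]);print(F,'pred fence corner',F[0]+c*.028+s*.068,F[1]+s*.028-c*.068)
E
```

```text
fence end corner [[0.55026585 0.14034872 0.043     ]
 [0.54982513 0.15590312 0.043     ]]
c [[0.4864 0.21   0.093 ]
 [0.541  0.2132 0.093 ]
 [0.5437 0.17   0.093 ]
 [0.4886 0.167  0.093 ]] [0.51493826 0.19006042 0.093     ]
fence base [[0.55073496 0.14004714 0.018     ]]
(0.5207, 0.2025, 0.041) pred fence corner 0.551463688257519 0.1357048243898245
(0.5197, 0.2044, 0.0504) pred fence corner 0.5510901945320554 0.13789694978995531
(0.5203, 0.2035, 0.044) pred fence corner 0.551263935047278 0.13679741589422528
```

```bash
python3 - <<'E'
from h import *
a=np.load('pics/w8.npy'); C=wristcam(dict(tool_pos=a[:3],tool_rot=a[3:]))
for z in (.2032,):
  P=np.array([[-28,22,0],[28,22,0],[28,-22,0],[-28,-22,0]])/1e3; W=placed([a[0],a[1],.0405],P); W[:,2]=z
  print(proj(C,W)); W[:,2]=z-.075; print(proj(C,W[:2]))
A=cv2.imread("pics/w8.png")
cv2.imwrite("pics/w8y.png",cv2.resize(A[195:340,250:400],None,fx=4,fy=4,interpolation=2))
E
```

```text
[[257.88791625 252.81708298]
 [391.02895343 252.94540717]
 [384.64224576 338.48605921]
 [264.06071327 338.25054012]]
[[281.65950997 199.96853131]
 [366.72416409 199.99844169]]
```

View pics/w8y.png

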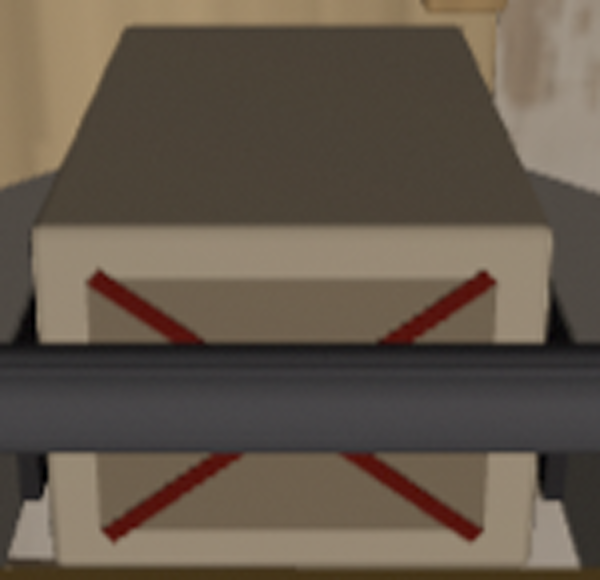

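>>> apply_moves(
  increments=[
    {"grip":0.4,"linear":[-1,2.5,-20],"turn":[0,0,0.04]},
    {"grip":0.4,"linear":[-1,2.5,-45],"turn":[0,0,0.04]},
    {"grip":0.4,"linear":[-1,2.5,-70],"turn":[0,0,0.04]},
    {"grip":0.4,"linear":[-1,2.5,-90],"turn":[0,0,0.04]},
    {"grip":0.4,"linear":[-1,2.5,-103],"turn":[0,0,0.04]},
    {"grip":0.4,"linear":[-1,2.5,-105],"turn":[0,0,0.04]},
    {"grip":0.4,"linear":[-1,2.5,-105],"turn":[0,0,0.04]},
  ],
)

```text
time: 13.15
tool_pos: [0.5195, 0.1431, 0.055]
tool_rot: [3.14, 0.002, 0.047]
contact_force: [0.1, 0.2, -3.1]
opening: 0.0559
```

>>> apply_moves(
  increments=[
    {"grip":0.4,"linear":[0,0,-1],"turn":[0,0,0]},
    {"grip":0.4,"linear":[0,0,-2],"turn":[0,0,0]},
    {"grip":0.4,"linear":[0,0,-3],"turn":[0,0,0]},
    {"grip":0.4,"linear":[0,0,-3],"turn":[0,0,0]},
  ],
)

```text
time: 13.55
tool_pos: [0.5194, 0.1433, 0.052]
tool_rot: [3.14, 0.002, 0.048]
contact_force: [-0.2, -0.1, -4.0]
opening: 0.0554
```

```bash
python3 snap.py wrist w9; python3 snap.py top t9;python3 - <<'E'
import cv2
A=cv2.imread("pics/t9.png")
cv2.imwrite("pics/t9z.png",cv2.resize(A[195:275,220:340],None,fx=6.5,fy=6.5,interpolation=2))
E
```

```text
13.55 [ 0.128  0.569  1.699 -0.002  0.876  0.08 ] [0.5194 0.1433 0.052 ] [3.1403e+00 1.8000e-03 4.8300e-02] [-0.2 -0.1 -4. ] 0.0554
13.6 [ 0.128  0.569  1.699 -0.002  0.876  0.08 ] [0.5194 0.1433 0.052 ] [3.1403e+00 1.9000e-03 4.8200e-02] [-0.7  0.2 -2.9] 0.0554
```

View pics/w9.png

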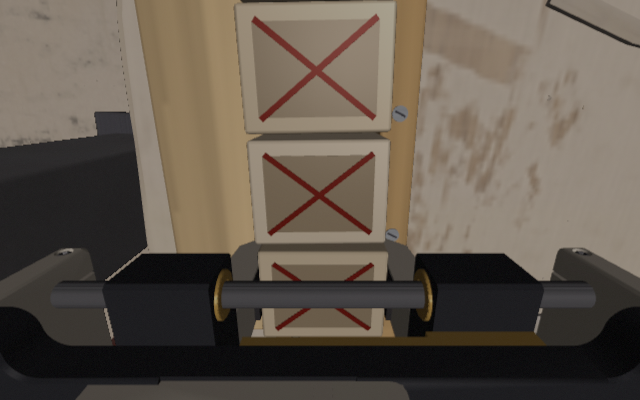

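>>> apply_moves(
  increments=[
    {"grip":0.4,"linear":[0,0,-1],"turn":[0,0,0]},
    {"grip":0.4,"linear":[0,0,-2],"turn":[0,0,0]},
    {"grip":0.4,"linear":[0,0,-2.5],"turn":[0,0,0]},
    {"grip":0.4,"linear":[0,0,-2.5],"turn":[0,0,0]},
  ],
)

```text
time: 14.05
tool_pos: [0.5193, 0.1433, 0.0499]
tool_rot: [3.14, 0.002, 0.048]
contact_force: [-2.7, -1.6, 4.3]
opening: 0.0553
```

>>> apply_moves(
  increments=[
    {"grip":0.4,"linear":[0,0,-0.7],"turn":[0,0,0]},
    {"grip":0.4,"linear":[0,0,-0.7],"turn":[0,0,0]},
  ],
)

```text
time: 14.25
tool_pos: [0.5193, 0.1433, 0.0498]
tool_rot: [3.14, 0.002, 0.048]
contact_force: [-4.9, -1.7, 12.2]
opening: 0.0562
```

>>> apply_moves(
  increments=[
    {"grip":0.4,"linear":[0,0,1],"turn":[0,0,0]},
    {"grip":0.4,"linear":[0,1,1],"turn":[0,0,0]},
    {"grip":0.4,"linear":[0,2,1],"turn":[0,0,0]},
    {"grip":0.4,"linear":[0,3,1],"turn":[0,0,0]},
    {"grip":0.4,"linear":[0,4,1],"turn":[0,0,0]},
  ],
)

```text
time: 14.75
tool_pos: [0.5199, 0.1467, 0.0499]
tool_rot: [3.139, 0.001, 0.049]
contact_force: [0.1, -6.1, 5.1]
opening: 0.0559
```

>>> apply_moves(
  increments=[
    {"grip":0.4,"linear":[0,1,0],"turn":[0,0,0]},
    {"grip":0.4,"linear":[0,2,0],"turn":[0,0,0]},
    {"grip":0.4,"linear":[0,2,0],"turn":[0,0,0]},
  ],
)

```text
time: 15.05
tool_pos: [0.52, 0.1485, 0.0499]
tool_rot: [3.139, 0.001, 0.049]
contact_force: [0.0, -6.2, 5.6]
opening: 0.0559
```

>>> apply_moves(
  increments=[
    {"grip":0.4,"linear":[0,1,0],"turn":[0,0,0]},
    {"grip":0.4,"linear":[0,2,0],"turn":[0,0,0]},
    {"grip":0.4,"linear":[0,2,0],"turn":[0,0,0]},
  ],
)

```text
time: 15.35
tool_pos: [0.52, 0.1503, 0.0499]
tool_rot: [3.139, 0.001, 0.049]
contact_force: [-0.6, -8.1, 5.6]
opening: 0.0555
```

>>> apply_moves(
  increments=[
    {"grip":0.4,"linear":[0,1,0],"turn":[0,0,0]},
    {"grip":0.4,"linear":[0,2,0],"turn":[0,0,0]},
    {"grip":0.4,"linear":[0,2,0],"turn":[0,0,0]},
  ],
)

```text
time: 15.65
tool_pos: [0.5201, 0.1519, 0.0499]
tool_rot: [3.138, 0.001, 0.049]
contact_force: [-0.2, -10.0, 6.1]
opening: 0.0557
```

>>> apply_moves(
  increments=[
    {"grip":0.4,"linear":[0,1,0],"turn":[0,0,0]},
    {"grip":0.4,"linear":[0,1,0],"turn":[0,0,0]},
  ],
)

```text
time: 15.85
tool_pos: [0.5201, 0.1523, 0.05]
tool_rot: [3.137, 0.001, 0.049]
contact_force: [-0.3, -12.7, 5.6]
opening: 0.0559
```

```bash
python3 snap.py wrist w10
```

```text
15.85 [ 0.146  0.576  1.691 -0.005  0.876  0.101] [0.5201 0.1523 0.05  ] [3.1373e+00 1.1000e-03 4.8700e-02] [ -0.3 -12.7   5.6] 0.0559
```

View pics/w10.png

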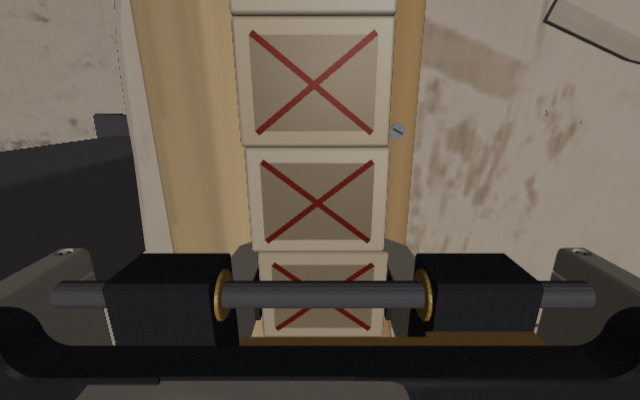

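>>> apply_moves(
  increments=[
    {"grip":0.4,"linear":[0,1,0],"turn":[0,0,0]},
    {"grip":0.4,"linear":[0,2,0],"turn":[0,0,0]},
    {"grip":0.4,"linear":[0,2,0],"turn":[0,0,0]},
  ],
)

```text
time: 16.2
tool_pos: [0.5202, 0.1523, 0.05]
tool_rot: [3.135, 0.002, 0.049]
contact_force: [0.0, -22.6, 7.9]
opening: 0.0557
```

>>> apply_moves(
  increments=[
    {"grip":0.4,"linear":[0,1,0],"turn":[0,0,0]},
    {"grip":0.4,"linear":[0,2,0],"turn":[0,0,0]},
    {"grip":0.4,"linear":[0,2,0],"turn":[0,0,0]},
  ],
)

```text
time: 16.5
tool_pos: [0.5203, 0.1524, 0.05]
tool_rot: [3.132, 0.002, 0.049]
contact_force: [0.4, -32.0, 9.4]
opening: 0.0556
```

>>> apply_moves(
  increments=[
    {"grip":0.4,"linear":[0,-2,0],"turn":[0,0,0]},
    {"grip":0.4,"linear":[0,-4.5,0],"turn":[0,0,0]},
    {"grip":0.4,"linear":[0,-4.5,0],"turn":[0,0,0]},
  ],
)

```text
time: 16.8
tool_pos: [0.5202, 0.1523, 0.0499]
tool_rot: [3.138, 0.001, 0.048]
contact_force: [-0.3, -9.5, 6.0]
opening: 0.0558
```

>>> apply_moves(
  increments=[
    {"grip":0.75,"linear":[0,0,0],"turn":[0,0,0]},
    {"grip":0.9,"linear":[0,0,0],"turn":[0,0,0]},
    {"grip":1,"linear":[0,0,0],"turn":[0,0,0]},
    {"grip":1,"linear":[0,0,0],"turn":[0,0,0]},
  ],
)

```text
time: 17.2
tool_pos: [0.5192, 0.1542, 0.0493]
tool_rot: [3.141, 0.002, 0.049]
contact_force: [0.6, 0.5, 0.2]
opening: 0.0833
```

```bash
python3 snap.py wrist w11
```

```text
17.2 [ 1.480e-01  5.770e-01  1.692e+00 -1.000e-03  8.750e-01  1.000e-01] [0.5192 0.1542 0.0493] [3.1405e+00 2.4000e-03 4.8600e-02] [0.6 0.5 0.2] 0.0833
```

View pics/w11.png

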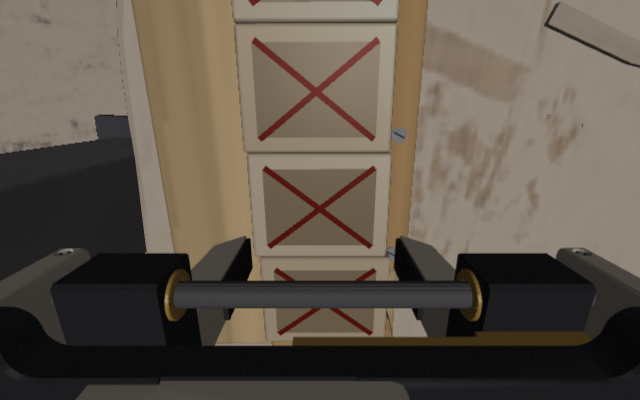

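>>> apply_moves(
  increments=[
    {"grip":1,"linear":[0,0,15],"turn":[0,0,0]},
    {"grip":1,"linear":[0,0,50],"turn":[0,0,0]},
    {"grip":1,"linear":[0,0,95],"turn":[0,0,0]},
    {"grip":1,"linear":[0,0,140],"turn":[0,0,0]},
    {"grip":1,"linear":[0,0,170],"turn":[0,0,0]},
    {"grip":1,"linear":[0,0,170],"turn":[0,0,0]},
  ],
)

```text
time: 17.85
tool_pos: [0.5215, 0.1544, 0.2244]
tool_rot: [3.141, -0.007, 0.049]
contact_force: [-0.2, -0.2, 0.3]
opening: 0.0917
```

```bash
python3 snap.py wrist w12; python3 snap.py top t12; cat > wed.py <<'E'
from plan import *
import kin
W=[.6355,-.2805,3.380]
def wpose(pose,gy=43,gh=26,tilt=20,z0=0.001):
    """tool pose gripping the wedge whose origin pose is (x,y,yaw of own y axis)"""
    x,y,a=pose; u=np.array([np.cos(a),np.sin(a),0]); v=np.array([-np.sin(a),np.cos(a),0])
    th=4+.2*(gy+55)
    g=np.array([x,y,z0])+(gy*u+th/2*v)/1e3; g[2]+=gh/1e3
    m=a+.0997; f=-np.array([np.cos(m),np.sin(m),0]); t=np.radians(tilt)
    zt=np.sin(t)*f-np.cos(t)*np.array([0,0,1]); xt=np.array([f[1],-f[0],0])
    return g+.019*zt, rot(xt,zt), zt
E
python3 - <<'E'
from wed import *
q=observe()['qpos']
p,Rm,z=wpose(W); print(p,Rm); 
for dz in (.25,.1,.0): print(dz,kin.ik(p+[0,0,dz],Rm,q+[-.5,0,0,0,0,.6]))
to(p+[0,0,.12],Rm)
F=(.5200,.2054,.047); c,s=np.cos(F[2]),np.sin(F[2])
for wx in (-60,-5):
    o=[F[0]+c*wx/1e3+s*.076,F[1]+s*wx/1e3-c*.076,F[2]+np.pi]
    p,Rm,z=wpose(o,z0=.02); print(wx,p)
    for dz in (.1,.0): print(dz,kin.ik(p+[0,0,dz],Rm,q+[0,0,0,0,0,1.4]))
E
```

```text
17.85 [ 1.470e-01  3.740e-01  1.482e+00 -1.000e-03  1.278e+00  9.900e-02] [0.5215 0.1544 0.2244] [ 3.1413 -0.0072  0.0486] [-0.2 -0.2  0.3] 0.0917
17.9 [ 1.470e-01  3.770e-01  1.486e+00 -1.000e-03  1.276e+00  9.900e-02] [0.5202 0.1542 0.2216] [ 3.1409e+00 -2.5000e-03  4.8500e-02] [ 0.3 -0.5 -0.5] 0.0916
[ 0.60263335 -0.29996539  0.00914584] [[ 3.31702188e-01 -8.86491126e-01  3.22656383e-01]
 [-9.43384152e-01 -3.11698098e-01  1.13448830e-01]
 [ 1.30408548e-17 -3.42020143e-01 -9.39692621e-01]]
0.25 (array([-0.7186047 ,  0.4778709 ,  1.27497081,  0.32165624,  1.22863021,
        0.42979201]), np.float64(8.326672684688674e-16))
0.1 (array([-0.7186047 ,  0.61330377,  1.47714632,  0.38633367,  0.91143192,
        0.2969148 ]), np.float64(4.504036033026182e-13))
0.0 (array([-0.7186047 ,  0.74747256,  1.54688154,  0.46547651,  0.72548921,
        0.18166584]), np.float64(8.387041061652667e-11))
lin mm [  83.4 -453.9  -90.6] turn [  2.97  -2.01 -12.1 ]
-60 [0.42766741 0.11380764 0.02814584]
0.1 (array([0.06673674, 0.16408002, 2.16647747, 0.06111546, 0.46374384,
       1.44096241]), np.float64(3.5051292424093106e-10))
0.0 (array([0.06607403, 0.39692142, 2.19883617, 0.10542463, 0.28      ,
       1.39137964]), np.float64(0.08032222838555945))
-5 [0.48260667 0.11639168 0.02814584]
0.1 (array([0.0638871 , 0.25290078, 2.04032014, 0.05892219, 0.50113926,
       1.44126619]), np.float64(1.1379786002407853e-15))
0.0 (array([0.06340341, 0.45927585, 2.09820667, 0.10674354, 0.28      ,
       1.38866029]), np.float64(0.04210139611442795))
```

View pics/w12.png

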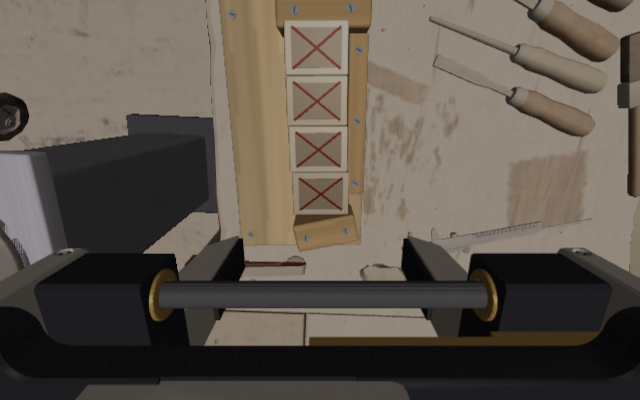

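```bash
python3 - <<'E'
from wed import *
T=fixed('top')
print(back(T,unz([[503,283],[520,255]],4,(340,130)),.045).round(3))
q=observe()['qpos']
p,Rm,z=wpose(W,gy=43,gh=27,tilt=12); print(p.round(4),z.round(3))
g=p-.019*z
for sx in(-1,1):
  for sy in (-1,1):
    for b in (.047,): print((g-b*z+Rm[:,0]*.095*sx+Rm[:,1]*.0375*sy).round(3))
for dz in (.2,.1,.0): print(dz,kin.ik(p+[0,0,dz],Rm,q+[-.5,0,0,0,0,.6]))
for pt in ([.47,.1,.25],[.47,-.1,.25],[.47,-.25,.25]): print(kin.ik(np.array(pt),Rm,q+[-.3,0,0,0,0,.6]))
F=(.5200,.2054,.047); c,s=np.cos(F[2]),np.sin(F[2])
for wx in (-60,-5):
    o=[F[0]+c*wx/1e3+s*.076,F[1]+s*wx/1e3-c*.076,F[2]+np.pi]
    pp,R2,_=wpose(o,z0=.02,gh=27,tilt=12); print(wx,pp)
    for dz in (.1,.0): print(dz,kin.ik(pp+[0,0,dz],R2,q+[0,0,0,0,0,1.4]))
to([.48,-.1,.25],Rm)
E
```

```text
[[ 0.59  -0.412  0.045]
 [ 0.613 -0.427  0.045]]
[ 0.6002 -0.3008  0.0094] [ 0.196  0.069 -0.978]
[ 0.59  -0.204  0.082]
[ 0.521 -0.228  0.066]
[ 0.653 -0.383  0.082]
[ 0.584 -0.407  0.066]
0.2 (array([-0.66237995,  0.54988259,  1.25718612,  0.18704587,  1.225903  ,
        0.51649522]), np.float64(7.583449562753588e-10))
0.1 (array([-0.66237995,  0.63969758,  1.38604738,  0.20797036,  1.01143365,
        0.46888238]), np.float64(5.356125265532086e-10))
0.0 (array([-0.66237995,  0.76362368,  1.4621261 ,  0.24253358,  0.81642007,
        0.41255896]), np.float64(2.237793284010081e-15))
(array([0.00426398, 0.12365074, 1.76884285, 0.07852036, 1.05224333,
       1.20475697]), np.float64(4.8059015100854197e-11))
(array([-0.47095187,  0.14353809,  1.74508441,  0.16852106,  1.11298812,
        0.69772156]), np.float64(4.236415385161507e-11))
(array([-0.74462331,  0.26455051,  1.58858018,  0.19864369,  1.19593456,
        0.4237018 ]), np.float64(5.190292640122607e-15))
-60 [0.42514671 0.11343518 0.0284152 ]
0.1 (array([0.07546961, 0.20791781, 2.05708283, 0.02389688, 0.6678071 ,
       1.48235265]), np.float64(2.0627564240038865e-09))
0.0 (array([0.07546961, 0.41572803, 2.16600462, 0.04302089, 0.3512352 ,
       1.46072006]), np.float64(8.204065204964195e-11))
-5 [0.48008598 0.11601922 0.0284152 ]
0.1 (array([0.07175488, 0.29642436, 1.92692286, 0.02389812, 0.709518  ,
       1.47935061]), np.float64(1.451033737609464e-12))
0.0 (array([0.07175488, 0.47798855, 2.02631504, 0.03745954, 0.42868575,
       1.46341032]), np.float64(4.212602489062079e-13))
lin mm [ -39.2 -254.    30.3] turn [  1.78  -1.21 -12.19]
```

>>> apply_moves(
  increments=[
    {"grip":1,"linear":[-5,-20,10],"turn":[0.2,-0.15,-1.4]},
    {"grip":1,"linear":[-15,-50,20],"turn":[0.4,-0.3,-2.8]},
    {"grip":1,"linear":[-25,-80,30],"turn":[0.6,-0.4,-4.2]},
    {"grip":1,"linear":[-35,-115,30],"turn":[0.8,-0.5,-5.6]},
    {"grip":1,"linear":[-40,-150,30],"turn":[1,-0.7,-7]},
    {"grip":1,"linear":[-40,-185,30],"turn":[1.2,-0.8,-8.4]},
    {"grip":1,"linear":[-40,-220,30],"turn":[1.4,-1,-9.8]},
    {"grip":1,"linear":[-40,-254,30],"turn":[1.6,-1.1,-11.2]},
    {"grip":1,"linear":[-40,-285,30],"turn":[1.78,-1.21,-12.19]},
    {"grip":1,"linear":[-40,-320,30],"turn":[1.78,-1.21,-12.19]},
  ],
)

```text
time: 18.95
tool_pos: [0.478, -0.1667, 0.2476]
tool_rot: [-2.934, 0.005, -1.236]
contact_force: [0.9, -0.2, 0.3]
opening: 0.0919
```

```bash
python3 snap.py wrist w13; python3 - <<'E'
from wed import *
p,Rm,z=wpose(W,gy=43,gh=27,tilt=12);to(p+[0,0,.17],Rm)
E
```

```text
18.95 [-0.595  0.206  1.673  0.185  1.148  0.575] [ 0.478  -0.1667  0.2476] [-2.9343  0.0048 -1.2361] [ 0.9 -0.2  0.3] 0.0919
lin mm [ 121.6 -129.1  -68.1] turn [ 0.   -0.03  0.03]
```

View pics/w13.png

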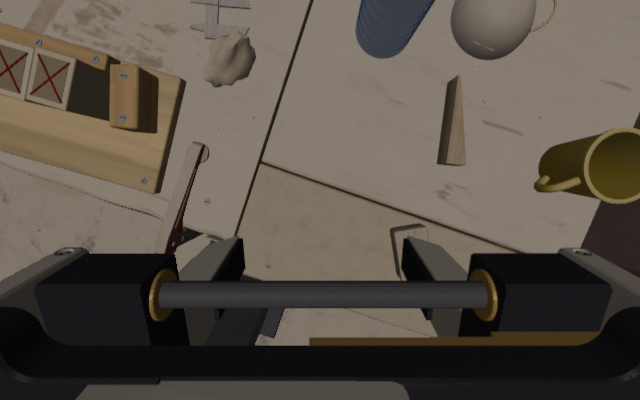

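```bash
python3 - <<'E'
from h import *
A=cv2.imread("pics/w13.png")
cv2.imwrite("pics/w13a.png",cv2.resize(A[65:205,425:640],None,fx=3.7,fy=3.7,interpolation=2))
E
```

```text
(no output)
```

View pics/w13a.png

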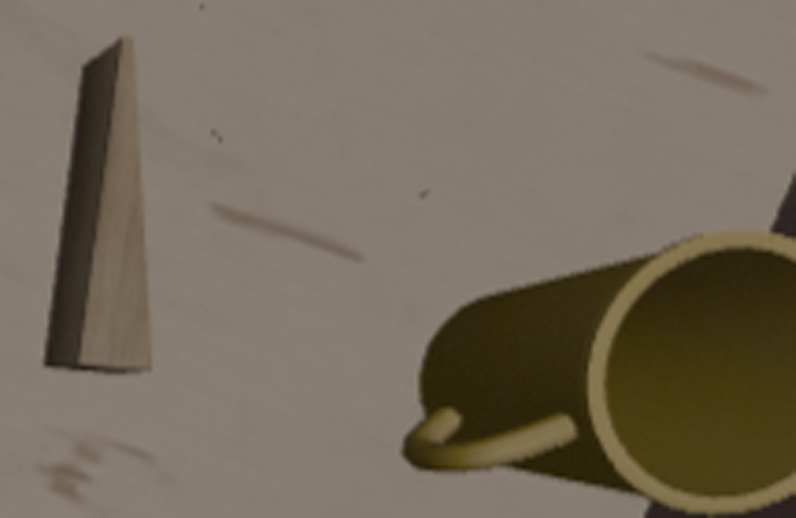

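```bash
python3 - <<'E'
from h import *
a=np.load('pics/w13.npy'); C=wristcam(dict(tool_pos=a[:3],tool_rot=a[3:]))
u=lambda q: unz(q,3.7,(425,65))
P=np.array([[-55,0,34],[-55,4,34],[55,26,34],[55,0,34],[55,0,0],[-55,0,0]])/1e3
p,r=fit([C],[P],[u([[122,42],[131,37],[151,370],[80,363],[45,366],[84,67]])],[.635,-.28,3.38]); print(p,r.round(1).tolist())
print('mug rim l/r/b/t',back(C,u([[588,395],[735,232],[720,513]]),.088).round(3))
for z in (.02,.045,.07): print('handle',z,back(C,u([[405,455],[430,468],[500,465],[575,430]]),z).round(3).tolist())
E
```

```text
[ 0.6359235  -0.28190921  3.38452357] [[0.0, -2.0], [0.8, -0.3], [1.0, 0.7], [-0.2, 0.8], [-0.7, 0.6], [-0.9, -0.5]]
mug rim l/r/b/t [[ 0.615 -0.42   0.088]
 [ 0.672 -0.441  0.088]
 [ 0.596 -0.471  0.088]]
handle 0.02 [[0.593, -0.422, 0.02], [0.592, -0.432, 0.02], [0.601, -0.455, 0.02], [0.621, -0.475, 0.02]]
handle 0.045 [[0.589, -0.405, 0.045], [0.588, -0.414, 0.045], [0.596, -0.436, 0.045], [0.615, -0.455, 0.045]]
handle 0.07 [[0.584, -0.388, 0.07], [0.583, -0.397, 0.07], [0.591, -0.417, 0.07], [0.609, -0.435, 0.07]]
```

```bash
sed -i 's/^W=.*/W=[.6357,-.2815,3.383]/' wed.py; python3 - <<'E'
from wed import *
p,Rm,z=wpose(W,gy=43,gh=28,tilt=12); print(p); p=p-Rm[:,0]*.015; to(p,Rm)
g=p-.019*z; print((g-.047*z+Rm[:,0]*.095+Rm[:,1]*.0375).round(3),(g-.047*z+Rm[:,0]*.095-Rm[:,1]*.0375).round(3))
E
```

```text
[ 0.60049064 -0.30191631  0.0104152 ]
lin mm [ 116.8 -116.1 -237.1] turn [ 0.   -0.03  0.06]
[ 0.58  -0.394  0.067] [ 0.649 -0.37   0.083]
```

>>> apply_moves(
  increments=[
    {"grip":1,"linear":[25,-30,-20],"turn":[0,0,0.05]},
    {"grip":1,"linear":[55,-60,-40],"turn":[0,0,0.05]},
    {"grip":1,"linear":[85,-90,-60],"turn":[0,0,0.05]},
    {"grip":1,"linear":[117,-116,-90],"turn":[0,0,0.05]},
    {"grip":1,"linear":[117,-116,-130],"turn":[0,0,0.05]},
    {"grip":1,"linear":[117,-116,-165],"turn":[0,0,0.05]},
    {"grip":1,"linear":[117,-116,-180],"turn":[0,0,0.05]},
    {"grip":1,"linear":[117,-116,-180],"turn":[0,0,0.05]},
  ],
)

```text
time: 19.8
tool_pos: [0.5938, -0.2802, 0.0642]
tool_rot: [-2.938, 0.009, -1.228]
contact_force: [0.4, 0.2, -0.2]
opening: 0.0921
```

```bash
python3 snap.py wrist w14; python3 - <<'E'
from wed import *
p,Rm,z=wpose(W,gy=43,gh=28,tilt=12); p=p-Rm[:,0]*.015; to(p,Rm)
E
```

```text
19.8 [-0.643  0.672  1.467  0.222  0.909  0.458] [ 0.5938 -0.2802  0.0642] [-2.9381  0.0092 -1.2276] [ 0.4  0.2 -0.2] 0.0921
lin mm [  0.4  -6.7 -56.4] turn [-0.04 -0.05 -0.02]
```

View pics/w14.png

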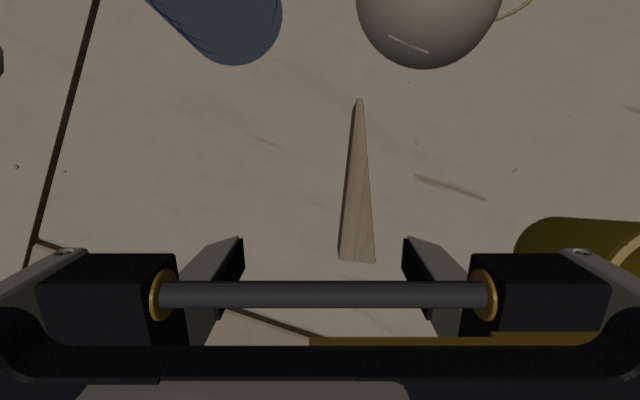

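>>> apply_moves(
  increments=[
    {"grip":1,"linear":[0,-5,-15],"turn":[0,0,0]},
    {"grip":1,"linear":[0,-5,-35],"turn":[0,0,0]},
    {"grip":1,"linear":[0,-5,-50],"turn":[0,0,0]},
    {"grip":1,"linear":[0,-5,-54],"turn":[0,0,0]},
    {"grip":1,"linear":[0,-5,-54],"turn":[0,0,0]},
  ],
)

```text
time: 20.35
tool_pos: [0.5961, -0.2871, 0.0151]
tool_rot: [-2.933, 0.002, -1.228]
contact_force: [-0.0, -0.6, 0.8]
opening: 0.0915
```

```bash
python3 snap.py wrist w15
```

```text
20.35 [-0.65   0.742  1.491  0.243  0.811  0.419] [ 0.5961 -0.2871  0.0151] [-2.9331e+00  2.0000e-03 -1.2277e+00] [-0.  -0.6  0.8] 0.0915
```

View pics/w15.png

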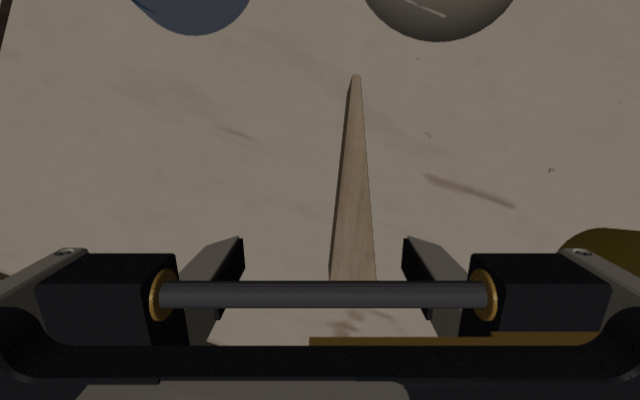

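>>> apply_moves(
  increments=[
    {"grip":1,"linear":[0,0,-3],"turn":[0,0,0]},
    {"grip":1,"linear":[0,0,-6],"turn":[0,0,0]},
    {"grip":1,"linear":[0,0,-6],"turn":[0,0,0]},
  ],
)

```text
time: 20.7
tool_pos: [0.5962, -0.2871, 0.0095]
tool_rot: [-2.933, 0.001, -1.228]
contact_force: [0.5, 0.5, 0.3]
opening: 0.0919
```

>>> apply_moves(
  increments=[
    {"grip":0.7,"linear":[0,0,0],"turn":[0,0,0]},
    {"grip":0.6,"linear":[0,0,0],"turn":[0,0,0]},
    {"grip":0.5,"linear":[0,0,0],"turn":[0,0,0]},
    {"grip":0.4,"linear":[0,0,0],"turn":[0,0,0]},
    {"grip":0.3,"linear":[0,0,0],"turn":[0,0,0]},
    {"grip":0.15,"linear":[0,0,0],"turn":[0,0,0]},
    {"grip":0.15,"linear":[0,0,0],"turn":[0,0,0]},
    {"grip":0.15,"linear":[0,0,0],"turn":[0,0,0]},
  ],
  grip_force=35,
)

```text
time: 21.5
tool_pos: [0.5963, -0.2872, 0.0095]
tool_rot: [-2.933, 0.001, -1.228]
contact_force: [0.2, -0.8, 0.0]
opening: 0.0321
```

```bash
python3 snap.py wrist w16
```

```text
21.5 [-0.649  0.749  1.494  0.246  0.799  0.415] [ 0.5963 -0.2872  0.0095] [-2.9327e+00  1.2000e-03 -1.2277e+00] [ 0.2 -0.8  0. ] 0.0321
```

View pics/w16.png

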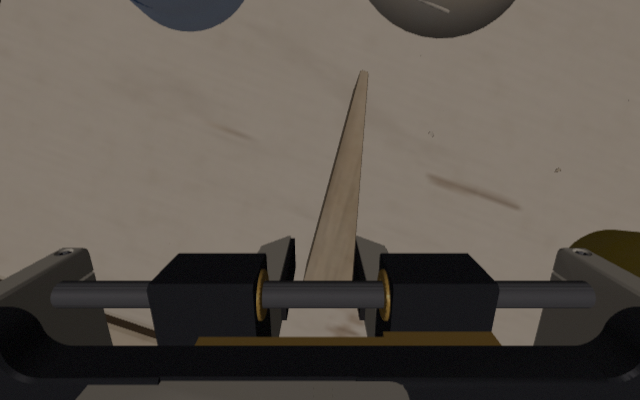

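>>> apply_moves(
  increments=[
    {"grip":0.1,"linear":[0,0,0],"turn":[0,0,0]},
    {"grip":0.1,"linear":[0,0,0],"turn":[0,0,0]},
    {"grip":0.1,"linear":[0,0,0],"turn":[0,0,0]},
    {"grip":0.1,"linear":[0,0,0],"turn":[0,0,0]},
  ],
)

```text
time: 21.95
tool_pos: [0.5963, -0.2872, 0.0095]
tool_rot: [-2.933, 0.001, -1.228]
contact_force: [0.1, 0.4, -0.1]
opening: 0.0256
```

```bash
python3 snap.py wrist w17
```

```text
21.95 [-0.649  0.749  1.494  0.246  0.799  0.415] [ 0.5963 -0.2872  0.0095] [-2.9326e+00  1.2000e-03 -1.2277e+00] [ 0.1  0.4 -0.1] 0.0256
```

View pics/w17.png

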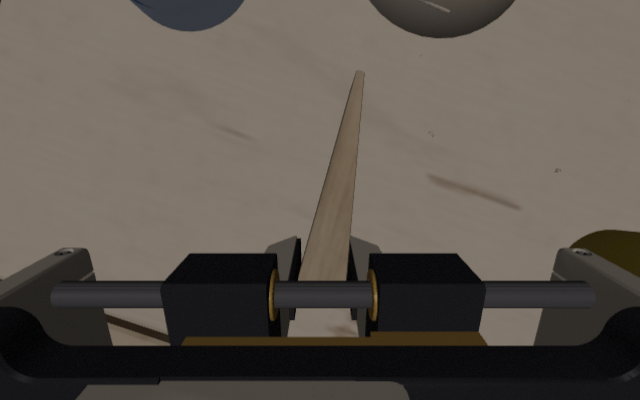

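```bash
python3 - <<'E'
from h import *
A=cv2.imread("pics/w17.png")
cv2.imwrite("pics/w17a.png",cv2.resize(A[60:350,250:400],None,fx=2.05*2,fy=2,interpolation=2))
a=np.load('pics/w17.npy'); C=wristcam(dict(tool_pos=a[:3],tool_rot=a[3:]))
print('tool',a)
b=back(C,[[303,260],[357,72],[350,262],[364,74],[325,335]],.034);print(b.round(4))
T=R.from_euler('xyz',a[3:]).as_matrix()
print('in tool',((b-a[:3])@T).round(4))
E
```

```text
tool [ 5.96295299e-01 -2.87215884e-01  9.54396738e-03 -2.93263624e+00
  1.20209378e-03 -1.22767787e+00]
[[ 0.5949 -0.2774  0.034 ]
 [ 0.6892 -0.2715  0.034 ]
 [ 0.6018 -0.2999  0.034 ]
 [ 0.6894 -0.2749  0.034 ]
 [ 0.5615 -0.301   0.034 ]]
in tool [[-0.0097 -0.007  -0.0235]
 [ 0.0164 -0.0958 -0.0047]
 [ 0.0138 -0.006  -0.0238]
 [ 0.0197 -0.095  -0.0049]
 [ 0.0013  0.0315 -0.0317]]
```

View pics/w17a.png

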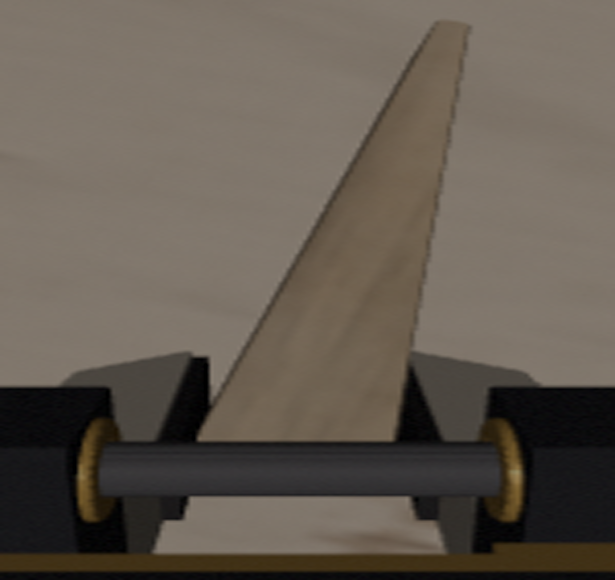

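>>> apply_moves(
  increments=[
    {"grip":0.05,"linear":[0,0,0],"turn":[0,0,0]},
    {"grip":0.05,"linear":[0,0,0],"turn":[0,0,0]},
    {"grip":0.05,"linear":[0,0,0],"turn":[0,0,0]},
    {"grip":0.05,"linear":[0,0,0],"turn":[0,0,0]},
  ],
  grip_force=50,
)

```text
time: 22.4
tool_pos: [0.5963, -0.2872, 0.0095]
tool_rot: [-2.933, 0.001, -1.228]
contact_force: [-0.1, 0.7, -0.1]
opening: 0.0253
```

```bash
python3 snap.py wrist w18
```

```text
22.4 [-0.649  0.749  1.494  0.246  0.799  0.415] [ 0.5963 -0.2872  0.0095] [-2.9326e+00  1.2000e-03 -1.2276e+00] [-0.1  0.7 -0.1] 0.0253
```

View pics/w18.png

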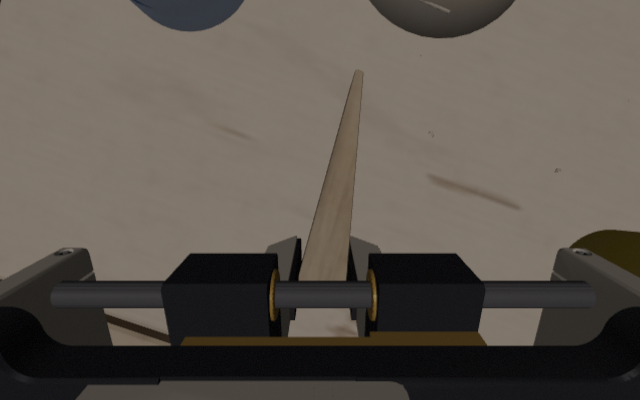

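>>> apply_moves(
  increments=[
    {"grip":0.4,"linear":[0,0,0],"turn":[0,0,0]},
    {"grip":0.42,"linear":[0,0,0],"turn":[0,0,0]},
    {"grip":0.42,"linear":[0,0,0],"turn":[0,0,-0.8]},
    {"grip":0.42,"linear":[0,-1,0],"turn":[0,0,-1.72]},
    {"grip":0.42,"linear":[0,-1,0],"turn":[0,0,-1.72]},
  ],
)

```text
time: 22.95
tool_pos: [0.5962, -0.2878, 0.0095]
tool_rot: [-2.933, 0.002, -1.408]
contact_force: [0.0, -0.1, 0.6]
opening: 0.0386
```

>>> apply_moves(
  increments=[
    {"grip":0.05,"linear":[0,0,0],"turn":[0,0,0]},
    {"grip":0.05,"linear":[0,0,0],"turn":[0,0,0]},
    {"grip":0.05,"linear":[0,0,0],"turn":[0,0,0]},
    {"grip":0.05,"linear":[0,0,0],"turn":[0,0,0]},
    {"grip":0.05,"linear":[0,0,0],"turn":[0,0,0]},
  ],
)

```text
time: 23.45
tool_pos: [0.5963, -0.2883, 0.0096]
tool_rot: [-2.933, 0.001, -1.408]
contact_force: [-0.2, -0.2, 0.2]
opening: 0.0247
```

```bash
python3 snap.py wrist w19
```

```text
23.45 [-0.639  0.739  1.518  0.221  0.751  0.617] [ 0.5963 -0.2883  0.0096] [-2.9325e+00  1.1000e-03 -1.4075e+00] [-0.2 -0.2  0.2] 0.0247
```

View pics/w19.png

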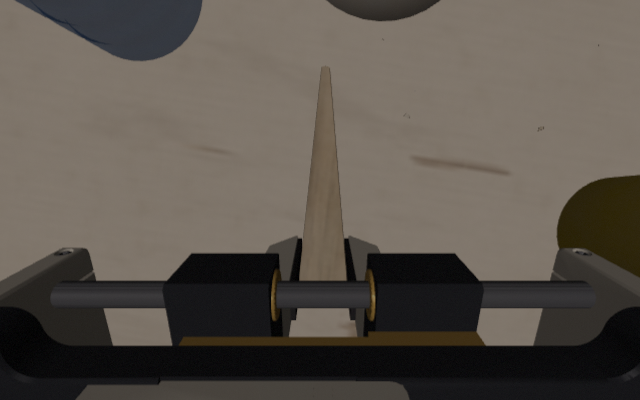

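```bash
python3 - <<'E'
from h import *
a=np.load('pics/w19.npy'); C=wristcam(dict(tool_pos=a[:3],tool_rot=a[3:]))
A=cv2.imread("pics/w19.png"); cv2.imwrite("pics/w19a.png",cv2.resize(A[60:290,280:370],None,fx=4,fy=2.5,interpolation=2))
b=back(C,[[322,68],[330,68],[302,262],[344,262],[310,180],[336,180]],.034);print(b.round(4))
T=R.from_euler('xyz',a[3:]).as_matrix()
print('in tool',((b-a[:3])@T).round(4))
E
```

```text
[[ 0.6898 -0.273   0.034 ]
 [ 0.6904 -0.2767  0.034 ]
 [ 0.5956 -0.2782  0.034 ]
 [ 0.599  -0.299   0.034 ]
 [ 0.6368 -0.2757  0.034 ]
 [ 0.6388 -0.2883  0.034 ]]
in tool [[ 0.     -0.0977 -0.0042]
 [ 0.0038 -0.0977 -0.0042]
 [-0.0101 -0.006  -0.0237]
 [ 0.011  -0.006  -0.0237]
 [-0.0059 -0.0461 -0.0152]
 [ 0.0068 -0.0461 -0.0152]]
```

View pics/w19a.png

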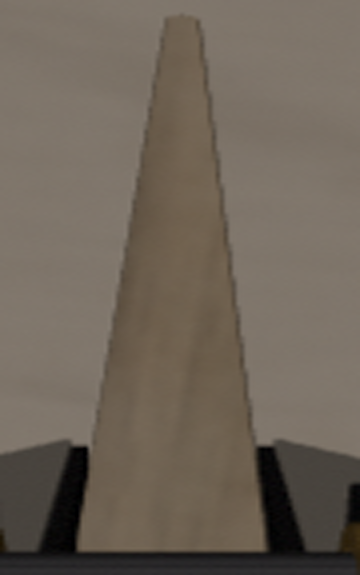

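```bash
python3 - <<'E'
from wed import *
s=observe(); R0=R.from_euler('xyz',s['tool_rot']).as_matrix(); q=s['qpos']
for d in ([0,0,.13],[-.1,0,.15],[-.152,.1,.15],[-.152,.25,.15],[-.152,.399,.15],[-.152,.399,.02],[-.117,.402,.02]):
    q,e=kin.ik(s['tool_pos']+d,R0,q); print(d,(s['tool_pos']+d).round(3),q.round(3),round(e,4))
E
```

```text
[0, 0, 0.13] [ 0.596 -0.288  0.14 ] [-0.639  0.579  1.409  0.177  1.016  0.686] 0.0
[-0.1, 0, 0.15] [ 0.496 -0.288  0.16 ] [-0.753  0.414  1.634  0.201  0.975  0.552] 0.0
[-0.152, 0.1, 0.15] [ 0.444 -0.188  0.16 ] [-0.663  0.251  1.884  0.201  0.874  0.625] 0.0
[-0.152, 0.25, 0.15] [ 0.444 -0.038  0.16 ] [-0.33   0.171  1.994  0.139  0.798  0.989] 0.0
[-0.152, 0.399, 0.15] [0.444 0.111 0.16 ] [0.061 0.188 1.971 0.032 0.775 1.448] 0.0
[-0.152, 0.399, 0.02] [0.444 0.111 0.03 ] [0.061 0.433 2.119 0.06  0.382 1.416] 0.0
[-0.117, 0.402, 0.02] [0.479 0.114 0.03 ] [0.063 0.474 2.029 0.052 0.431 1.426] 0.0
```

>>> apply_moves(
  increments=[
    {"grip":0.05,"linear":[0,0,20],"turn":[0,0,0]},
    {"grip":0.05,"linear":[0,0,50],"turn":[0,0,0]},
    {"grip":0.05,"linear":[-15,0,85],"turn":[0,0,0]},
    {"grip":0.05,"linear":[-40,0,115],"turn":[0,0,0]},
    {"grip":0.05,"linear":[-75,0,140],"turn":[0,0,0]},
    {"grip":0.05,"linear":[-110,10,150],"turn":[0,0,0]},
    {"grip":0.05,"linear":[-140,35,150],"turn":[0,0,0]},
    {"grip":0.05,"linear":[-152,70,150],"turn":[0,0,0]},
    {"grip":0.05,"linear":[-152,115,150],"turn":[0,0,0]},
    {"grip":0.05,"linear":[-152,160,150],"turn":[0,0,0]},
  ],
)

```text
time: 24.5
tool_pos: [0.4436, -0.1273, 0.1597]
tool_rot: [-2.932, 0.001, -1.41]
contact_force: [0.5, 0.6, -0.5]
opening: 0.0243
```

>>> apply_moves(
  increments=[
    {"grip":0.05,"linear":[0,45,0],"turn":[0,0,0]},
    {"grip":0.05,"linear":[0,90,0],"turn":[0,0,0]},
    {"grip":0.05,"linear":[0,135,0],"turn":[0,0,0]},
    {"grip":0.05,"linear":[0,180,0],"turn":[0,0,0]},
    {"grip":0.05,"linear":[0,215,0],"turn":[0,0,0]},
    {"grip":0.05,"linear":[0,235,0],"turn":[0,0,0]},
    {"grip":0.05,"linear":[0,239,0],"turn":[0,0,0]},
    {"grip":0.05,"linear":[0,239,0],"turn":[0,0,0]},
    {"grip":0.05,"linear":[0,239,0],"turn":[0,0,0]},
  ],
)

```text
time: 25.4
tool_pos: [0.4443, 0.11, 0.1595]
tool_rot: [-2.933, 0.001, -1.408]
contact_force: [0.7, 0.4, -0.4]
opening: 0.024
```

```bash
python3 snap.py wrist w20
```

```text
25.4 [0.059 0.188 1.972 0.032 0.775 1.447] [0.4443 0.11   0.1595] [-2.9329e+00  1.0000e-03 -1.4084e+00] [ 0.7  0.4 -0.4] 0.024
```

View pics/w20.png

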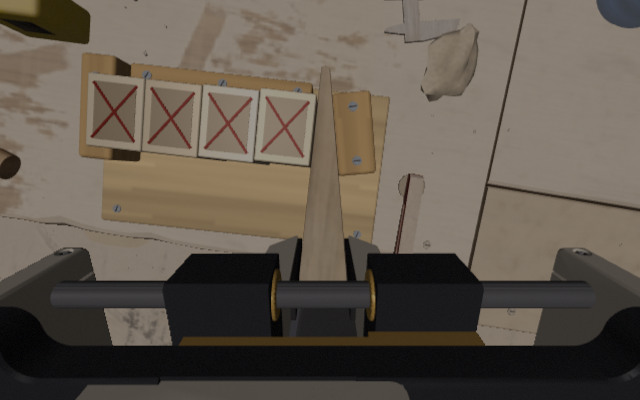

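```bash
python3 - <<'E'
import cv2
A=cv2.imread("pics/w20.png"); cv2.imwrite("pics/w20a.png",cv2.resize(A[55:215,240:400],None,fx=5,fy=3.7,interpolation=2) if 0 else cv2.resize(A[60:190,240:400],None,fx=4.6,fy=4.6,interpolation=2))
E
```

```text
(no output)
```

View pics/w20a.png

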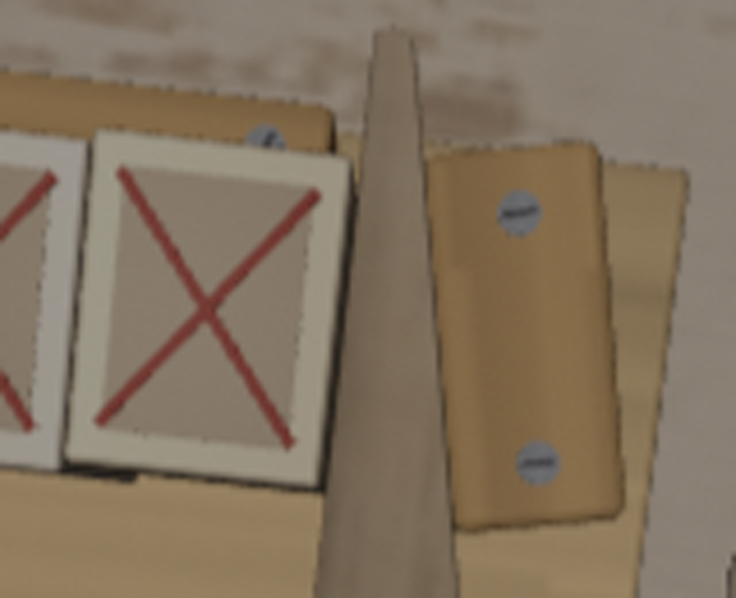

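```bash
python3 - <<'E'
from h import *
a=np.load('pics/w20.npy'); C=wristcam(dict(tool_pos=a[:3],tool_rot=a[3:]))
u=lambda q: unz(q,4.6,(240,60))
b=back(C,u([[354,158],[322,490],[100,130],[67,462]]),.094); print('stone tops rb,rf,lb,lf',b.round(4).tolist()); 
k=back(C,u([[428,152],[456,531],[597,147],[623,515]]),.0635); print('cheek lb lf rb rf',k.round(4).tolist())
w=back(C,u([[374,32],[411,30],[322,520],[455,590]]),a[2]-.0096+.034); print('wedge thinL thinR flat pt, slope pt',w.round(4).tolist())
# frame from cheek
print('yaw stone R edge',np.arctan2(*(b[0]-b[1])[[1,0]]),'cheek',np.arctan2(*(k[0]-k[1])[[1,0]])-np.arctan2(13.8,70))
c,s=np.cos(.047),np.sin(.047)
for p,(x,y) in zip(k[:2],((35,-86.6),(-35,-100.4))): print('F from cheek',p[0]-(c*x-s*y)/1e3,p[1]-(s*x+c*y)/1e3)
E
```

```text
stone tops rb,rf,lb,lf [[0.5477, 0.1314, 0.094], [0.4926, 0.128, 0.094], [0.5454, 0.1738, 0.094], [0.4903, 0.1715, 0.094]]
cheek lb lf rb rf [[0.5585, 0.1197, 0.0635], [0.4894, 0.1027, 0.0635], [0.5645, 0.0885, 0.0635], [0.4976, 0.0715, 0.0635]]
wedge thinL thinR flat pt, slope pt [[0.5383, 0.1259, 0.1839], [0.5391, 0.1222, 0.1839], [0.4882, 0.1233, 0.1839], [0.4832, 0.1082, 0.1839]]
yaw stone R edge 0.06103778870486281 cheek 0.04611567379696735
F from cheek 0.5194961677652689 0.20455919762525054
F from cheek 0.5196791748531905 0.20466909864901545
```

>>> apply_moves(
  increments=[
    {"grip":0.05,"linear":[0,0,-30],"turn":[0,0,0]},
    {"grip":0.05,"linear":[0,0,-60],"turn":[0,0,0]},
    {"grip":0.05,"linear":[0,0,-90],"turn":[0,0,0]},
    {"grip":0.05,"linear":[0,0,-115],"turn":[0,0,0]},
    {"grip":0.05,"linear":[0,0,-127],"turn":[0,0,0]},
    {"grip":0.05,"linear":[0,0,-128],"turn":[0,0,0]},
    {"grip":0.05,"linear":[0,0,-128],"turn":[0,0,0]},
  ],
)

```text
time: 26.15
tool_pos: [0.4446, 0.11, 0.0316]
tool_rot: [-2.933, 0.001, -1.409]
contact_force: [-0.5, 0.2, -0.1]
opening: 0.0243
```

```bash
python3 snap.py wrist w21
```

```text
26.15 [0.059 0.429 2.118 0.059 0.388 1.416] [0.4446 0.11   0.0316] [-2.9329e+00  1.2000e-03 -1.4092e+00] [-0.5  0.2 -0.1] 0.0243
```

View pics/w21.png

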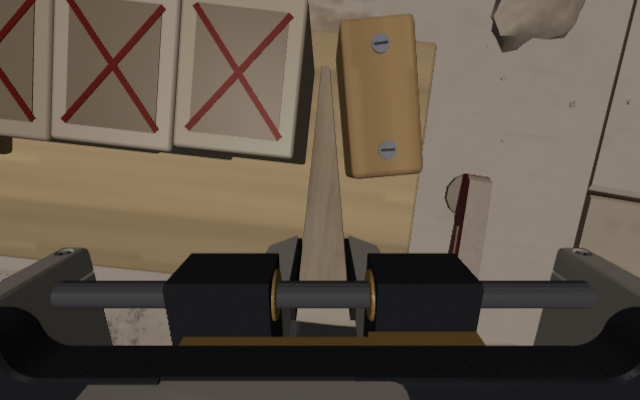

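>>> apply_moves(
  increments=[
    {"grip":0.05,"linear":[3,0,-1.5],"turn":[0,0,0]},
    {"grip":0.05,"linear":[7,0.5,-1.5],"turn":[0,0,0]},
    {"grip":0.05,"linear":[12,1,-1.5],"turn":[0,0,0]},
    {"grip":0.05,"linear":[17,2,-1.5],"turn":[0,0,0]},
    {"grip":0.05,"linear":[21,2.7,-1.5],"turn":[0,0,0]},
    {"grip":0.05,"linear":[24,3,-1.5],"turn":[0,0,0]},
    {"grip":0.05,"linear":[24,3,-1.5],"turn":[0,0,0]},
  ],
)

```text
time: 26.9
tool_pos: [0.4688, 0.1139, 0.0301]
tool_rot: [-2.932, 0.001, -1.408]
contact_force: [-0.7, -0.8, -0.5]
opening: 0.0241
```

```bash
python3 snap.py wrist w22
```

```text
26.9 [0.065 0.461 2.056 0.053 0.417 1.426] [0.4688 0.1139 0.0301] [-2.9323e+00  1.2000e-03 -1.4077e+00] [-0.7 -0.8 -0.5] 0.0241
```

View pics/w22.png

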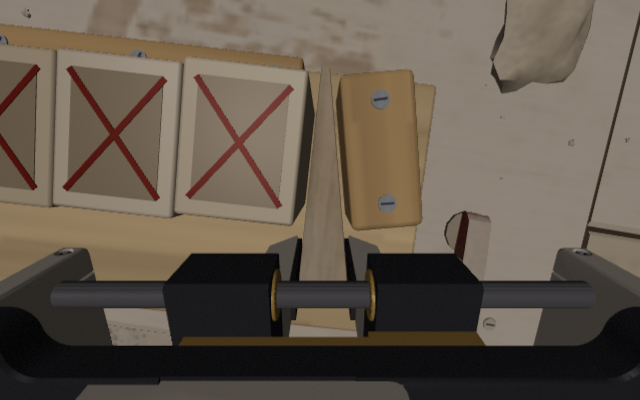

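>>> apply_moves(
  increments=[
    {"grip":0.05,"linear":[3,0.3,-1],"turn":[0,0,0]},
    {"grip":0.05,"linear":[6,0.6,-1],"turn":[0,0,0]},
    {"grip":0.05,"linear":[6,0.6,-2],"turn":[0,0,0]},
    {"grip":0.05,"linear":[6,0.6,-2],"turn":[0,0,0]},
  ],
)

```text
time: 27.35
tool_pos: [0.4733, 0.1144, 0.0294]
tool_rot: [-2.933, 0.001, -1.407]
contact_force: [-12.1, -2.2, 24.7]
opening: 0.0242
```

```bash
python3 snap.py wrist w23
```

```text
27.35 [0.065 0.468 2.044 0.052 0.423 1.427] [0.4733 0.1144 0.0294] [-2.9331e+00  1.3000e-03 -1.4074e+00] [-12.1  -2.2  24.7] 0.0242
```

View pics/w23.png

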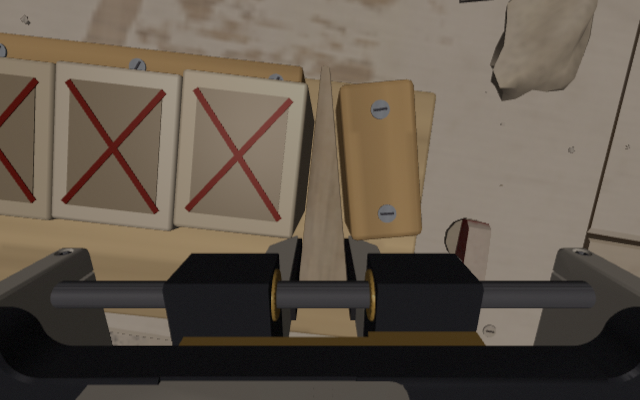

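>>> apply_moves(
  increments=[
    {"grip":0.05,"linear":[-1,0,2],"turn":[0,0,0]},
    {"grip":0.05,"linear":[-1,0,2],"turn":[0,0,0]},
  ],
)

```text
time: 27.6
tool_pos: [0.4733, 0.1144, 0.0303]
tool_rot: [-2.932, 0.001, -1.408]
contact_force: [0.5, 0.3, 0.6]
opening: 0.0241
```

>>> apply_moves(
  increments=[
    {"grip":0.35,"linear":[0,0,0],"turn":[0,0,0]},
    {"grip":0.45,"linear":[0,0,0],"turn":[0,0,0]},
    {"grip":0.5,"linear":[0,0,0],"turn":[0,0,0]},
    {"grip":0.5,"linear":[0,0,20],"turn":[0,0,0]},
    {"grip":0.5,"linear":[-5,0,50],"turn":[0,0,0]},
    {"grip":0.5,"linear":[-20,0,60],"turn":[0,0,0]},
    {"grip":0.3,"linear":[-40,-2,60],"turn":[0,0,-1.1]},
    {"grip":0,"linear":[-40,-2,60],"turn":[0,0,-1.1]},
    {"grip":0,"linear":[-40,-2,60],"turn":[0,0,-1.1]},
  ],
)

```text
time: 28.5
tool_pos: [0.4337, 0.1126, 0.0902]
tool_rot: [-2.932, 0.001, -1.52]
contact_force: [0.2, 0.7, 0.4]
opening: 0.0267
```

```bash
python3 snap.py wrist w24; python3 snap.py top t24
```

```text
28.5 [ 0.087  0.294  2.083 -0.012  0.555  1.617] [0.4337 0.1126 0.0902] [-2.9319e+00  1.1000e-03 -1.5202e+00] [0.2 0.7 0.4] 0.0267
28.55 [ 0.087  0.294  2.083 -0.012  0.555  1.618] [0.4342 0.1125 0.0901] [-2.9318e+00  1.2000e-03 -1.5206e+00] [-0.  -0.1 -0.2] 0.0224
```

View pics/w24.png

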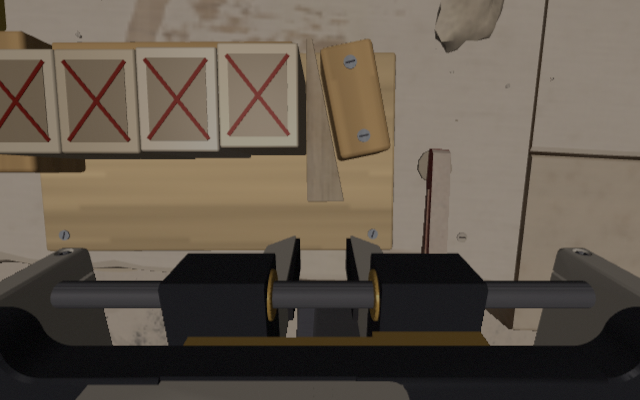

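```bash
python3 - <<'E'
from wed import *
a=np.load('pics/w24.npy'); C=wristcam(dict(tool_pos=a[:3],tool_rot=a[3:]))
b=back(C,[[307,202],[342,200],[308,40]],.053); print(b.round(4))
F=(.5196,.2046,.046); c,s=np.cos(F[2]),np.sin(F[2])
d=b[:,:2]-F[:2]; print(np.c_[c*d[:,0]+s*d[:,1],-s*d[:,0]+c*d[:,1]].round(4))
q=observe()['qpos']; st=observe(); R0=R.from_euler('xyz',st['tool_rot']).as_matrix()
m=b[:2].mean(0); print('mid',m)
for fx_ in (-.085,-.049):
    p=np.array([F[0]+c*fx_+s*.088,F[1]+s*fx_-c*.088,.034]); print(p,((p-st['tool_pos'])*1e3).round(1),kin.ik(p,R0,q))
E
```

```text
[[0.4584 0.1244 0.053 ]
 [0.461  0.1001 0.053 ]
 [0.5664 0.1286 0.053 ]]
[[-0.0649 -0.0773]
 [-0.0634 -0.1017]
 [ 0.0432 -0.078 ]]
mid [0.45966672 0.11227442 0.053     ]
[0.43873649 0.11278447 0.034     ] [  4.5   0.4 -56. ] (array([ 0.0869373 ,  0.41899016,  2.12573961, -0.01744615,  0.38746513,
        1.62381047]), np.float64(6.013899517265385e-10))
[0.47469841 0.11443988 0.034     ] [ 40.5   2.  -56. ] (array([ 0.08340136,  0.46091412,  2.03460027, -0.01384851,  0.43664249,
        1.61674799]), np.float64(1.2438661212144098e-13))
```

>>> apply_moves(
  increments=[
    {"grip":0,"linear":[0,0,-20],"turn":[0,0,0]},
    {"grip":0,"linear":[0,0,-45],"turn":[0,0,0]},
    {"grip":0,"linear":[3,0,-56],"turn":[0,0,0]},
    {"grip":0,"linear":[7,0.3,-56],"turn":[0,0,0]},
    {"grip":0,"linear":[11,0.5,-56],"turn":[0,0,0]},
    {"grip":0,"linear":[15,0.7,-56],"turn":[0,0,0]},
    {"grip":0,"linear":[19,0.9,-56],"turn":[0,0,0]},
  ],
)

```text
time: 29.3
tool_pos: [0.4533, 0.1133, 0.0347]
tool_rot: [-2.931, 0.001, -1.523]
contact_force: [-0.5, 0.1, -0.4]
opening: 0.0
```

>>> apply_moves(
  increments=[
    {"grip":0,"linear":[3,0.1,0],"turn":[0,0,0]},
    {"grip":0,"linear":[6,0.3,0],"turn":[0,0,0]},
    {"grip":0,"linear":[9,0.4,0],"turn":[0,0,0]},
  ],
)

```text
time: 29.6
tool_pos: [0.4615, 0.1137, 0.0342]
tool_rot: [-2.932, 0.001, -1.523]
contact_force: [-0.0, -0.4, 0.5]
opening: -0.0
```

>>> apply_moves(
  increments=[
    {"grip":0,"linear":[2,0.1,0],"turn":[0,0,0]},
    {"grip":0,"linear":[4,0.2,0],"turn":[0,0,0]},
    {"grip":0,"linear":[6,0.3,0],"turn":[0,0,0]},
    {"grip":0,"linear":[8,0.4,0],"turn":[0,0,0]},
  ],
)

```text
time: 30.0
tool_pos: [0.4693, 0.1141, 0.034]
tool_rot: [-2.933, 0.001, -1.523]
contact_force: [-1.0, -0.2, -0.1]
opening: 0.0002
```

>>> apply_moves(
  increments=[
    {"grip":0,"linear":[2,0.1,0],"turn":[0,0,0]},
    {"grip":0,"linear":[4,0.2,0],"turn":[0,0,0]},
    {"grip":0,"linear":[4,0.2,0],"turn":[0,0,0]},
  ],
)

```text
time: 30.3
tool_pos: [0.4735, 0.1143, 0.034]
tool_rot: [-2.933, 0.001, -1.523]
contact_force: [-0.5, 0.9, -0.1]
opening: 0.0002
```

```bash
python3 snap.py wrist w25
```

```text
30.3 [ 0.083  0.46   2.038 -0.015  0.435  1.619] [0.4735 0.1143 0.034 ] [-2.9325e+00  1.2000e-03 -1.5230e+00] [-0.5  0.9 -0.1] 0.0002
```

View pics/w25.png

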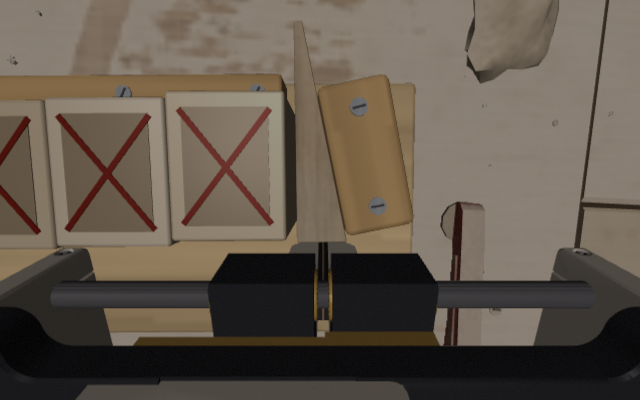

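>>> apply_moves(
  increments=[
    {"grip":0,"linear":[1,0,0],"turn":[0,0,0]},
    {"grip":0,"linear":[2,0.1,0],"turn":[0,0,0]},
    {"grip":0,"linear":[3,0.1,0],"turn":[0,0,0]},
    {"grip":0,"linear":[3,0.1,0],"turn":[0,0,0]},
  ],
)

```text
time: 30.75
tool_pos: [0.4743, 0.1143, 0.0336]
tool_rot: [-2.937, 0.001, -1.523]
contact_force: [-6.1, -0.3, 5.6]
opening: 0.0001
```

>>> apply_moves(
  increments=[
    {"grip":0,"linear":[1,0,0],"turn":[0,0,0]},
    {"grip":0,"linear":[2,0.1,0],"turn":[0,0,0]},
    {"grip":0,"linear":[3,0.1,0],"turn":[0,0,0]},
    {"grip":0,"linear":[3,0.1,0],"turn":[0,0,0]},
  ],
)

```text
time: 31.15
tool_pos: [0.4751, 0.1144, 0.033]
tool_rot: [-2.941, 0.001, -1.523]
contact_force: [-12.7, 0.3, 8.0]
opening: 0.0002
```

>>> apply_moves(
  increments=[
    {"grip":0,"linear":[2,0.1,1],"turn":[0,0,0]},
    {"grip":0,"linear":[4,0.2,1],"turn":[0,0,0]},
    {"grip":0,"linear":[6,0.3,1],"turn":[0,0,0]},
    {"grip":0,"linear":[6,0.3,1],"turn":[0,0,0]},
  ],
)

```text
time: 31.55
tool_pos: [0.4765, 0.1146, 0.0326]
tool_rot: [-2.951, 0.001, -1.522]
contact_force: [-25.1, 0.4, 15.2]
opening: 0.0003
```

>>> apply_moves(
  increments=[
    {"grip":0,"linear":[2,0.1,0],"turn":[0,0,0]},
    {"grip":0,"linear":[4,0.2,0],"turn":[0,0,0]},
    {"grip":0,"linear":[4,0.2,0],"turn":[0,0,0]},
  ],
)

```text
time: 31.85
tool_pos: [0.4767, 0.1146, 0.032]
tool_rot: [-2.958, 0.0, -1.522]
contact_force: [-36.5, -1.6, 25.9]
opening: 0.0002
```

```bash
python3 snap.py wrist w26
```

```text
31.85 [ 0.083  0.474  2.009 -0.013  0.476  1.616] [0.4767 0.1146 0.032 ] [-2.9584e+00  5.0000e-04 -1.5221e+00] [-36.5  -1.6  25.9] 0.0002
```

View pics/w26.png

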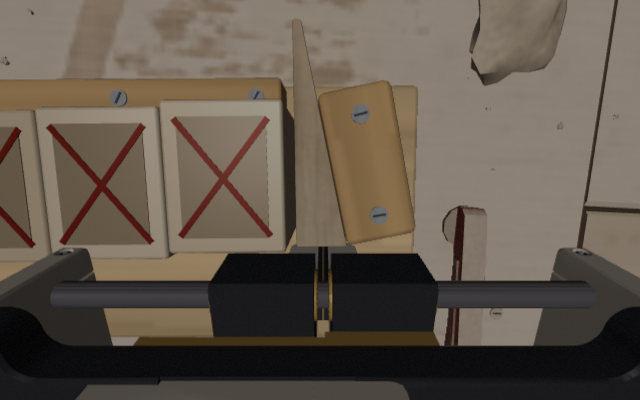

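>>> apply_moves(
  increments=[
    {"grip":0,"linear":[-4,0,0],"turn":[0,0,0]},
    {"grip":0,"linear":[-8,0,0],"turn":[0,0,0]},
    {"grip":0,"linear":[-12,0,0],"turn":[0,0,0]},
    {"grip":0,"linear":[-20,0,0],"turn":[0,0,0]},
    {"grip":0,"linear":[-30,0,10],"turn":[0,0,0]},
    {"grip":0,"linear":[-35,0,35],"turn":[0,0,0]},
    {"grip":0,"linear":[-40,0,65],"turn":[0,0,0]},
    {"grip":0,"linear":[-40,0,95],"turn":[0,0,0]},
    {"grip":0,"linear":[-40,0,110],"turn":[0,0,0]},
  ],
)

```text
time: 32.8
tool_pos: [0.451, 0.1152, 0.1482]
tool_rot: [-2.926, 0.002, -1.523]
contact_force: [0.0, -0.5, -0.4]
opening: 0.0004
```

```bash
python3 snap.py wrist w27;python3 snap.py top t27; python3 snap.py side s27; python3 - <<'E'
import cv2
A=cv2.imread("pics/w27.png"); cv2.imwrite("pics/w27a.png",cv2.resize(A[60:250,230:430],None,fx=3.2,fy=3.1,interpolation=2) if 0 else cv2.resize(A[60:250,180:430],None,fx=3,fy=3,interpolation=2))
A=cv2.imread("pics/s27.png"); cv2.imwrite("pics/s27a.png",cv2.resize(A[190:300,270:400],None,fx=5,fy=5,interpolation=2))
E
```

```text
32.8 [ 0.09   0.218  1.972 -0.011  0.736  1.621] [0.451  0.1152 0.1482] [-2.9262e+00  1.5000e-03 -1.5229e+00] [ 0.  -0.5 -0.4] 0.0004
32.85 [ 0.091  0.216  1.97  -0.011  0.738  1.621] [0.452  0.1153 0.1497] [-2.9235e+00  1.6000e-03 -1.5229e+00] [ 1.8 -0.1  2.5] 0.0005
32.9 [ 0.09   0.219  1.972 -0.011  0.734  1.621] [0.4514 0.1152 0.1479] [-2.9252e+00  1.5000e-03 -1.5229e+00] [-0.1  0.3 -0.5] 0.0002
```

View pics/w27a.png

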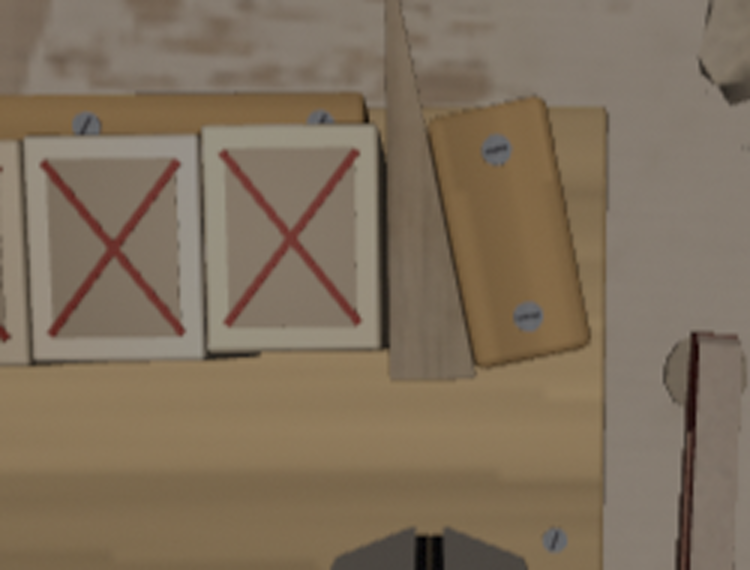

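View pics/s27a.png

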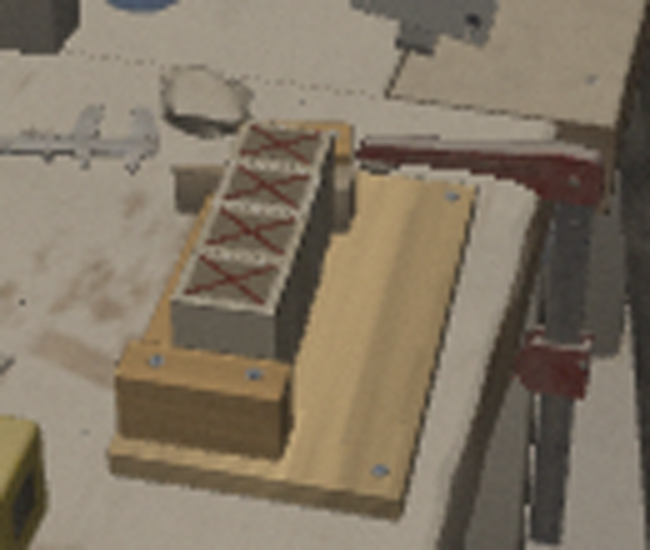

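```bash
python3 - <<'E'
from h import *
a=np.load('pics/w27.npy'); C=wristcam(dict(tool_pos=a[:3],tool_rot=a[3:]))
u=lambda q: unz(q,3,(180,60))
F=(.5196,.2046,.046); c,s=np.cos(F[2]),np.sin(F[2])
def fr(b): d=b[:,:2]-F[:2]; return (np.c_[c*d[:,0]+s*d[:,1],-s*d[:,0]+c*d[:,1]]*1e3).round(1).tolist()
print('wedge thick L,R',fr(back(C,u([[391,380],[475,378]]),.053)))
print('loose top rb rf lf lb',fr(back(C,u([[377,126],[382,348],[208,352],[202,127]]),.094)))
print('c rb rf',fr(back(C,u([[197,136],[205,358]]),.094)))
print('cheek lb lf',fr(back(C,u([[429,118],[484,366]]),.0635)))
E
```

```text
wedge thick L,R [[-38.6, -75.1], [-38.0, -100.0]]
loose top rb rf lf lb [[25.1, -73.6], [-29.0, -74.7], [-30.1, -31.2], [24.8, -30.8]]
c rb rf [[22.6, -29.6], [-31.6, -30.4]]
cheek lb lf [[34.4, -86.3], [-34.2, -102.0]]
```

>>> apply_moves(
  increments=[
    {"grip":0,"linear":[0,0,30],"turn":[0,0,0]},
    {"grip":0,"linear":[0,0,30],"turn":[0,0,0]},
    {"grip":0,"linear":[0,0,30],"turn":[0,0,0]},
    {"grip":0,"linear":[0,0,30],"turn":[0,0,0]},
    {"grip":0,"linear":[0,0,30],"turn":[0,0,0]},
  ],
)

```text
time: 33.45
tool_pos: [0.4486, 0.1149, 0.1738]
tool_rot: [-2.935, 0.001, -1.523]
contact_force: [-0.4, 0.6, -0.5]
opening: 0.0007
```

```bash
python3 snap.py top t28
```

```text
33.45 [ 0.09   0.18   1.933 -0.01   0.822  1.62 ] [0.4486 0.1149 0.1738] [-2.935e+00  1.100e-03 -1.523e+00] [-0.4  0.6 -0.5] 0.0007
```

View pics/t28.png

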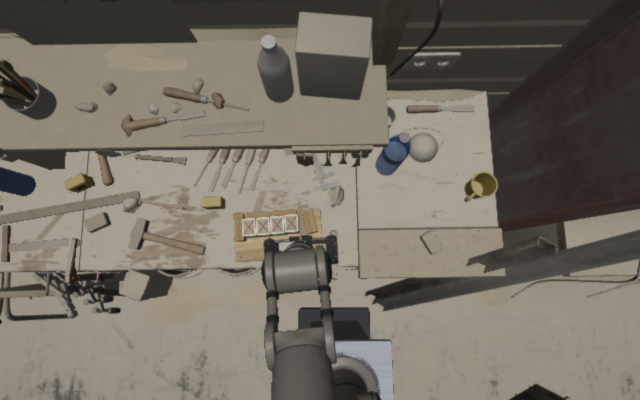

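The top view shows the bottle (393,155), mug (481,187), rubbing block (432,241), tape and hammer where they started. The row is full with the wedge in. Handing in.

```bash
python3 -c "
from cell import *
print(hand_in())"
```

```text
the job is handed in; nothing more can be done
None
```

The loose blank stands in the last place with its cross up, the row is closed, and the wedge is pressed in between it and the slanted cheek. I handed in after about 33.5 s of the 72 s allowed; hand-in gives no verdict.

**What I did**
- I stood the blank on end on the bench and regripped it from above. I then set it in the frame and pushed the row shut; the push force rose to about 32 N with no further movement.
- The first grip on the wedge was skewed, so I opened, turned the tool and gripped again. I lowered the wedge thin end first into the gap, let go, and pressed it home from the robot's side with closed fingers at about 36 N.

**Last checks, from the wrist picture after letting go, in the frame's axes**

| Item | Measured | Wanted |
|---|---|---|
| Loose blank, x | about -2 mm | -8 to +5 mm |
| Loose blank, y | about -52.5 mm | -56 to -49 mm |
| Wedge thick end, distance out of the row's front | about 10 mm | about 12 mm |
| Wedge origin, x | about +16.5 mm | over +4 mm, home about +15 mm |

- **Not measured directly:** the force the wedge holds on blank and cheek after release; I judged it only by how firmly it pressed home.
- **Bystanders:** in the last top view the bottle, mug, rubbing block, tape measure and hammer look unmoved. The tool touched nothing.
- **Disagreement:** the top and wrist cameras differed by 2–3 mm on the frame's y position. I went with the close wrist view, and the point where the row stopped moving matched it to about 1 mm.

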